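# Push the loaded bottle carrier back into its gap

### The job

The wooden carrier with three full bottles has been left standing out in front of the row. Push it back with the fingers, low near its base so that it slides and does not tip, into the gap between the empty carrier and the cardboard carton until its back is flush against the rail, square to it. Do not grip or lift it, do not touch the bottles, leave everything else where it is, and take the hand clear at the end.

Things in the scene. Friction and masses are not known exactly. Their poses are not given: they have to be found in the camera images.
- carrier: Loose plywood carrier with three full bottles, 96 mm deep (x), 240 wide (y), 176 high. Origin: centre of underside; x from front to back (the way to push). Front, x = -48 mm: one low flat board over the full width, 10 to 54 mm up, 12 thick, bottles behind. With bottles 1.2 to 1.8 kg; slides at 5 to 12 N, more if also pressed down. Pushed on the front board it slides, much higher it tips.
- bay (a point): Middle of the gap: the point on the front face of the back rail, at desk height, to which the middle of the carrier's back edge goes. Its x points into the rail, at right angles to the face, z up, y along the rail. When the carrier is home its origin lies 48 mm in front of this point (x = -48 mm).
- rail: Back rail screwed to the desk, a straight aluminium bar with a thin rubber facing, 1060 mm long and 45 mm high. Origin: the same point as the bay point, middle of its front face at desk height; x at right angles to the face and away from the robot, y along the rail. It does not move.
- empty_carrier: A like carrier without bottles, 96 x 240 x 176 mm, on one side of the gap (left or right), close to the rail; loose. Origin: centre of its underside, y along its width. The gap between it and the carton is about 315 mm wide.
- cup_carton: Closed cardboard carton, 96 mm deep (x), 240 mm wide (y), 190 mm high, on the other side of the gap, close to the rail; loose. Origin: centre of its underside.
- bottle0: Full green glass bottle with black cap, 64 mm diameter, 225 mm high, loose in the left (+y) cell of the carrier, its foot 10 mm above the carrier's underside and its cap 235 mm above the desk. Its side is 12 to 20 mm behind the front face of the carrier. Origin: centre of its foot.
- bottle1: Full green glass bottle with black cap, 64 mm diameter, 225 mm high, loose in the middle cell of the carrier, its foot 10 mm above the carrier's underside and its cap 235 mm above the desk. Its side is 12 to 20 mm behind the front face of the carrier. Origin: centre of its foot.
- bottle2: Full green glass bottle with black cap, 64 mm diameter, 225 mm high, loose in the right (-y) cell of the carrier, its foot 10 mm above the carrier's underside and its cap 235 mm above the desk. Its side is 12 to 20 mm behind the front face of the carrier. Origin: centre of its foot.
- cup_a: White paper cup, 80 mm across the rim, 92 mm high, standing empty to the left of the carrier's way. Origin: centre of its foot.
- cup_b: White paper cup, 80 mm across the rim, 92 mm high, standing empty to the right of the carrier's way. Origin: centre of its foot.
- water_bottle: Clear bottle with black cap, 64 mm diameter, 210 mm high, standing on the right. Origin: centre of its foot.
- squeeze_bottle: White squeeze bottle, 76 mm diameter, 200 mm high, standing on the left. Origin: centre of its foot.
- marker: Black marker pen, 133 mm long, 17 mm thick, lying on the right. Origin: under its middle, x along it.
- pump_bottle: Green pump bottle, 90 mm diameter, 198 mm high, standing on the left. Origin: centre of its foot.
Mind the look-alikes: they are no part of the job. Leave any orange look-alike of the bottle0 alone. Leave any red look-alike of the bottle1 alone.

How it is judged:
By the outcome, as a careful person would: the job done as asked, in the order asked, and still so for the second after the job is handed in, with the robot touching nothing.
It also fails if it takes over 38 s, if anything falls off the work surface, if the arm or the gripper's body presses on something with over 40 N, if the wrist force passes 120 N, or if a joint passes its speed limit or range.

### The arm

A 7-joint arm with a two-finger parallel gripper is mounted at the origin on the work surface. World frame = base frame: x ahead of the robot, y to its left, z up, the work surface at z = 0. Lengths are in m, angles in rad, forces in N, time in s.
With the tool pointing down it reaches from about 0.35 to 0.9 m from the base axis. Payload 8.1 kg.
Tool frame: the origin (TCP) lies midway between the tips of the shut fingers; the grasp point (between the pads) lies 19 mm behind it; z points along the fingers, y is the direction in which the jaws open and shut (so a half turn about z gives the same grasp; the last joint's range is limited). The gripper opens to 92 mm and grips with 3 to 60 N. Pads are 19 mm wide; open, the fingers measure 130 mm over their backs; the gripper's body (75 mm by 190 mm) begins 47 mm behind the grasp point.
Start: joints at [1.155, 0.434, 0.025, 1.573, -0.012, 1.134, -0.075], TCP at [0.192, -0.595, 0.227] pointing down, gripper open.
Joint ranges: [-2.62, 2.62], [-0.44, 2.09], [-1.27, 1.32], [0.08, 2.57], [-1.32, 4.46], [0.12, 2], [-2.74, 2.74]. Speed limits (rad/s): [2.22, 2.22, 3.01, 3.01, 3.14, 3.14, 3.14].

### API

Orientations are given as a rotation vector (axis times angle).
In Python, from cell import arm gives the robot as it stands. The module is installed in compiled form; this text tells all that it offers.
- The arm moves only by the tool jog_arm, never from a script. Its argument "increments" is a list of rows, each an object with "slide": the shift along the tool's x, y, z in mm, a list of three; "roll": the turn about the tool's z in rad; "gripper": the opening, from 0 (shut) to 1 (fully open). In form: [{"slide": [x, y, z], "roll": roll, "gripper": gripper}, ...]. A call has exactly 10 rows; each row is the pose to reach, as a shift and turn from the pose commanded when the call began, along the tool's axes at that moment; what a row does not reach only later rows make up. A row lasts 1/12 s, in which the tool goes at most 41.7 mm and 7.16 degrees, less where a joint would pass 70% of its speed; a pose out of reach is approached as far as the arm can. A call with a gripper value outside its range is refused whole. The fingers move at their own pace and stop on an object; "newtons" is the grip in N (left out, the last holds). Time passes only in rows, so rows that repeat a pose let the fingers close, or fill a call up. It gives the time, the measured TCP pose, the force and the opening at its end, in the units of the state.
- arm.observe(): the state, without advancing time (a new reading comes with each control period).
- arm.get_image(name): name is "side" or "top" or "wrist"; returns a dict with "frame" (400x640x3 uint8, blue, green, red), "depth" (400x640 float32, m along the optical axis (not along the pixel's ray), 0 where there is no reading), "intrinsics" (3x3 intrinsics, pixels), "R" (3x3) and "t" (3): a world point X has camera coordinates R X + t; the wrist camera has in their place "hand_eye" (4x4, takes a point from camera to tool coordinates, whose origin is the TCP and whose axes are the flange's). Camera axes: x right, y down, z forward; pixel columns grow to the right and rows downward; lengths in m; the calibration is good to about 2 mm. A picture is of the moment at which its call begins: read the wrist's pose just before it.
- arm.sign_off(): hands the job in, once; it reports no verdict.
The state is a dict: "clock": time; "joints": joint angles; "dq": joint speeds; "joint_efforts": joint torques, N m; "position": TCP position; "ee_rot": TCP orientation; "force": force on the tool from outside, world axes, zero at the start; "ft_torque": the same for the moment, N m; "width": opening from 0.0 (shut) to 1.0 (fully open).
Only numpy, scipy, OpenCV 4.12 (cv2) and the standard library are available. Lean on these libraries where they do the work, as an engineer would, in place of code of your own. Each camera call takes 0.05 s, during which the arm holds its last target.

## Working session

There is one attempt and no reset: what is moved stays moved. The work goes in short steps, Python scripts to look and compute and a tool call to move; the robot and the scene stay as the last step left them, time stands still between calls to the robot, and variables do not carry over. Pictures are saved under pics/ and viewed, and the job is handed in when it is done.

Besides the shell and the picture viewer there is one more tool, called by a JSON object that holds its "fn" and its "kwargs", one argument or row to a line. jog_arm: Moves the arm, as the interface text tells. Its arguments: {"type":"object","properties":{"increments":{"type":"array"},"newtons":{"type":"number"}},"required":["increments"]}

```bash
mkdir -p pics; cat > h.py <<'E'
import numpy as np, cv2
from cell import arm
def px2w(im,u,v,d=None):
    K=im["intrinsics"];d=im["depth"][int(v),int(u)] if d is None else d
    c=np.array([(u-K[0,2])/K[0,0]*d,(v-K[1,2])/K[1,1]*d,d]);return im["R"].T@(c-im["t"])
def cloud(im):
    K=im["intrinsics"];d=im["depth"];v,u=np.mgrid[0:400,0:640]
    c=np.stack([(u-K[0,2])/K[0,0]*d,(v-K[1,2])/K[1,1]*d,d],-1)
    w=(c-im["t"])@im["R"];w[d==0]=np.nan;return w
E
python3 - <<'E'
from h import *
s=arm.observe();print(s)
for n in("top","side"):
    im=arm.get_image(n);cv2.imwrite(f"pics/{n}0.png",im["frame"]);np.savez(f"{n}0.npz",**im)
    print(n,im["R"],im["t"],im["intrinsics"])
E
```

```text
{'clock': 0.0, 'joints': array([ 1.1554247 ,  0.43525363,  0.02498594,  1.57408904, -0.01158987,
        1.13398654, -0.07511964]), 'dq': array([-0.00050641, -0.0023715 , -0.00141333,  0.00127178,  0.00207395,
       -0.00073123,  0.00019599]), 'joint_efforts': array([-9.14501379e-04, -6.67841077e+01,  9.84886475e-01, -3.14459431e+01,
       -6.04979158e-02,  4.26847301e-02,  1.38578043e-04]), 'position': array([ 0.19209066, -0.59421825,  0.2259292 ]), 'ee_rot': array([-3.10175756e+00, -4.88910415e-01,  6.34802542e-04]), 'force': array([0.10088689, 1.01573797, 0.03506753]), 'ft_torque': array([ 0.0147868 ,  0.00588588, -0.01107771]), 'width': 1.0004790084082338}
top [[ 0.01566348 -0.99976115  0.01524151]
 [-0.99669491 -0.01682703 -0.07947396]
 [ 0.07971145 -0.01394629 -0.99672042]] [0.01893929 0.56206205 1.31360094] [[411.82972804   0.         324.70049234]
 [  0.         411.82972804 208.5050056 ]
 [  0.           0.           1.        ]]
side [[-0.35877492 -0.93334237  0.01235201]
 [-0.75517205  0.28245792 -0.5915511 ]
 [ 0.54863078 -0.22156159 -0.80617289]] [0.24561151 0.42773098 0.86853598] [[418.7337457    0.         323.0031973 ]
 [  0.         418.7337457  195.72412637]
 [  0.           0.           1.        ]]
```

View pics/top0.png

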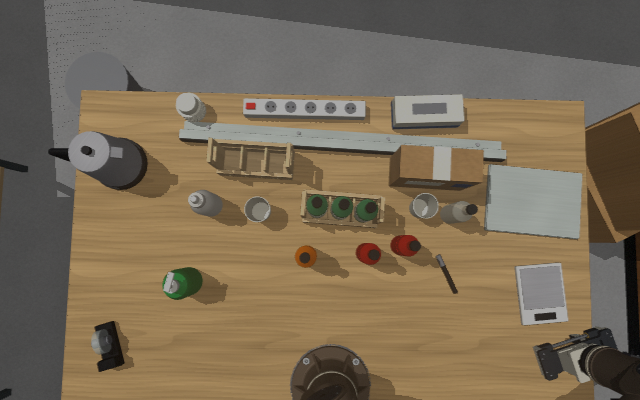

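View pics/side0.png

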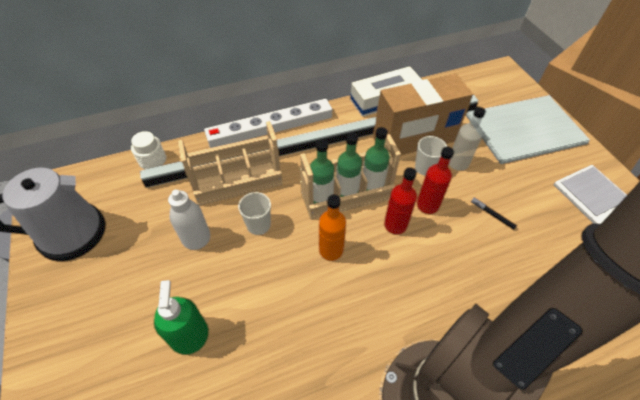

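```bash
python3 - <<'E'
from h import *
s=arm.observe();im=arm.get_image("wrist");cv2.imwrite("pics/wrist0.png",im["frame"]);np.savez("wrist0.npz",**im);print(im["hand_eye"],im["intrinsics"])
a=cv2.imread("pics/top0.png");
cv2.imwrite("pics/c1.png",cv2.resize(a[310:400,520:640],None,fx=6,fy=6,interpolation=2))
cv2.imwrite("pics/c2.png",cv2.resize(a[120:280,280:480],None,fx=4,fy=3.75,interpolation=2)[:600,:800])
b=cv2.imread("pics/side0.png")
cv2.imwrite("pics/c3.png",cv2.resize(b[100:260,290:490],None,fx=4,fy=3.75,interpolation=2))
E
```

```text
[[-5.99530113e-05 -9.61522411e-01 -2.74726500e-01  7.46972029e-02]
 [ 9.99999900e-01 -1.79129993e-04  4.08713746e-04  1.15088987e-04]
 [-4.42199182e-04 -2.74726449e-01  9.61522326e-01 -1.57537094e-01]
 [ 0.00000000e+00  0.00000000e+00  0.00000000e+00  1.00000000e+00]] [[288.87632491   0.         321.2202396 ]
 [  0.         288.87632491 199.02508921]
 [  0.           0.           1.        ]]
```

View pics/wrist0.png

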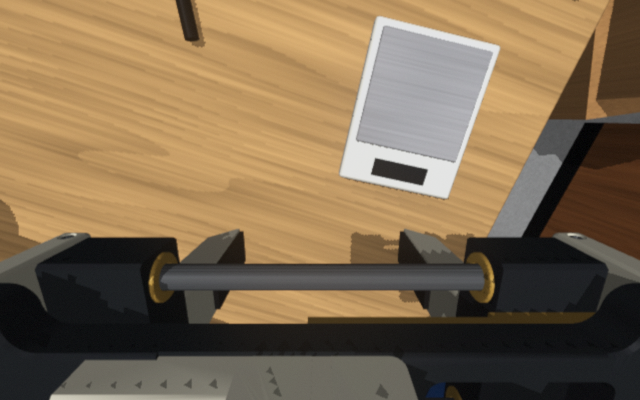

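View pics/c1.png

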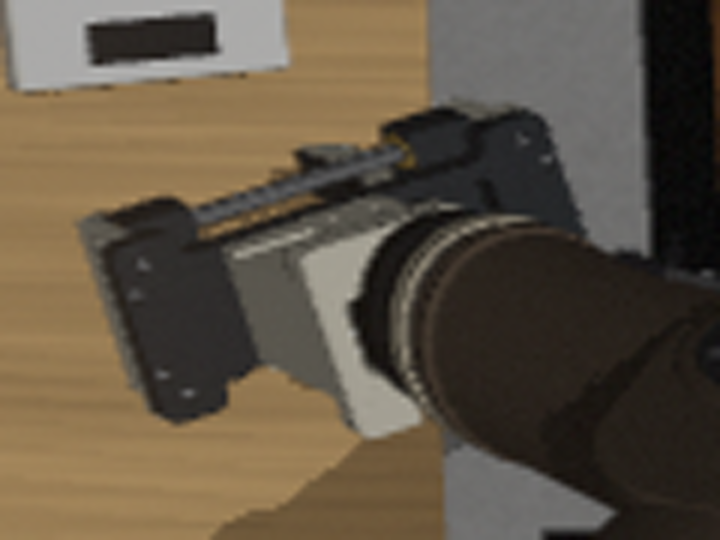

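View pics/c2.png

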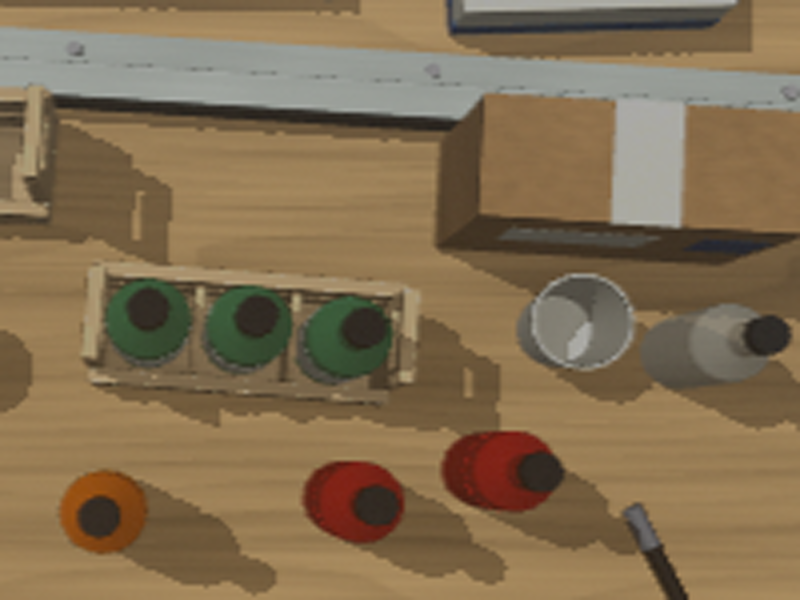

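View pics/c3.png

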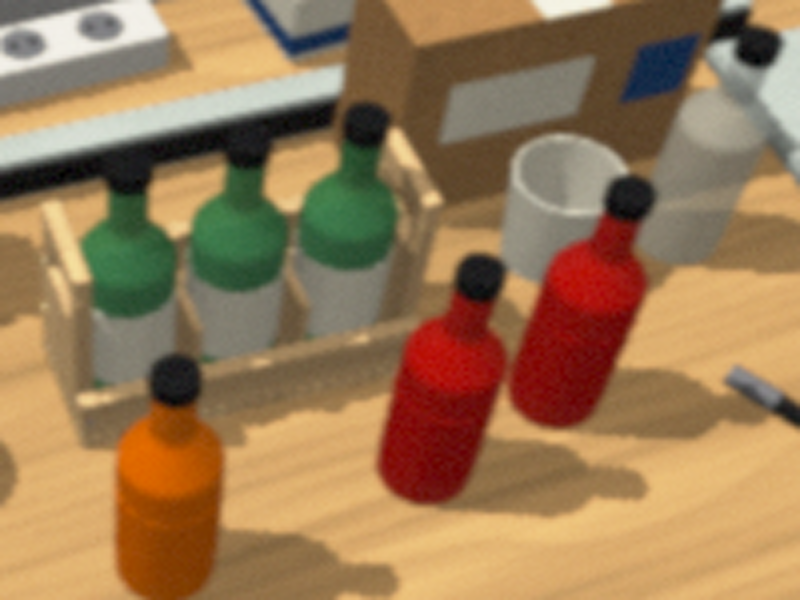

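```bash
python3 - <<'E'
import numpy as np
z=np.load("wrist0.npz");d=z["depth"];K=z["intrinsics"];H=z["hand_eye"]
v,u=np.mgrid[0:400,0:640]
c=np.stack([(u-K[0,2])/K[0,0]*d,(v-K[1,2])/K[1,1]*d,d,np.ones_like(d)],-1)
t=(c@H.T)[...,:3]*1000
for vv in(240,265,290,310,330,350,365,390):
    print(vv,[(uu,*np.round(t[vv,uu]).astype(int)) if d[vv,uu]>0 else (uu,0) for uu in(10,60,120,150,190,215,235,320,405,430,480,520,600)])
E
```

```text
240 [(10, np.int64(-97), np.int64(-450), np.int64(228)), (60, np.int64(37), np.int64(-82), np.int64(-74)), (120, np.int64(37), np.int64(-64), np.int64(-72)), (150, np.int64(37), np.int64(-54), np.int64(-73)), (190, np.int64(-96), np.int64(-188), np.int64(226)), (215, np.int64(11), np.int64(-57), np.int64(-15)), (235, np.int64(10), np.int64(-47), np.int64(-12)), (320, np.int64(-96), np.int64(-1), np.int64(225)), (405, np.int64(9), np.int64(46), np.int64(-11)), (430, np.int64(12), np.int64(58), np.int64(-16)), (480, np.int64(36), np.int64(52), np.int64(-71)), (520, np.int64(36), np.int64(64), np.int64(-72)), (600, np.int64(-300), np.int64(881), np.int64(683))]
265 [(10, np.int64(37), np.int64(-82), np.int64(-89)), (60, np.int64(37), np.int64(-69), np.int64(-88)), (120, np.int64(37), np.int64(-53), np.int64(-89)), (150, np.int64(34), np.int64(-48), np.int64(-84)), (190, np.int64(31), np.int64(-40), np.int64(-78)), (215, np.int64(31), np.int64(-32), np.int64(-78)), (235, np.int64(32), np.int64(-26), np.int64(-79)), (320, np.int64(31), np.int64(0), np.int64(-79)), (405, np.int64(32), np.i
[... 3542 characters left out ...]
int64(59), np.int64(-108))]
390 [(10, np.int64(17), np.int64(-69), np.int64(-108)), (60, np.int64(25), np.int64(-49), np.int64(-115)), (120, np.int64(24), np.int64(-38), np.int64(-114)), (150, np.int64(25), np.int64(-32), np.int64(-115)), (190, np.int64(26), np.int64(-24), np.int64(-115)), (215, np.int64(25), np.int64(-20), np.int64(-115)), (235, np.int64(26), np.int64(-16), np.int64(-116)), (320, np.int64(26), np.int64(0), np.int64(-116)), (405, np.int64(25), np.int64(16), np.int64(-115)), (430, np.int64(-1150), np.int64(507), np.int64(891)), (480, np.int64(-6), np.int64(49), np.int64(-89)), (520, np.int64(-5), np.int64(60), np.int64(-89)), (600, np.int64(13), np.int64(65), np.int64(-105))]
```

```bash
python3 - <<'E'
from h import *
for n in("top","side"):
    z=np.load(n+"0.npz");w=cloud(z);f=z["frame"].astype(int)
    np.save(n+"w.npy",w)
w=np.load("topw.npy")
P=lambda u,v:np.round(w[v,u]*1000).astype(int)
for nm,u,v in[("desk",250,330),("railtop L",250,135),("railtop R",380,143),("cap0",317,202),("cap1",344,205),("cap2",371,210),("orange cap",305,258),("red1cap",374,254),("red2cap",414,245),("cartonNL",402,146),("c front L",392,186),("empty front R",289,178),("empty R top",291,145)]:print(nm,P(u,v))
# side-camera profiles: green, orange
f=np.load("side0.npz")["frame"].astype(int);s=np.load("sidew.npy")
b,g,r=f[...,0],f[...,1],f[...,2]
m={"orange":(r>120)&(g<130)&(b<60)&(g>40),"red":(r>90)&(g<50)&(b<60)}
from scipy import ndimage
for k,mm in m.items():
    lab,nn=ndimage.label(mm)
    for i in range(1,nn+1):
        q=s[lab==i];q=q[~np.isnan(q[:,0])]
        if len(q)<200:continue
        # fit circle at low z
        def fit(p):
            A=np.c_[2*p[:,:2],np.ones(len(p))];x=np.linalg.lstsq(A,(p[:,:2]**2).sum(1),rcond=None)[0];return x[:2],np.sqrt(x[2]+x[:2]@x[:2])
        p=q[(q[:,2]>.03)&(q[:,2]<.1)];c0,rr=fit(p);print(k,c0,rr,len(p))
        for zz in range(20,220,10):
            p=q[abs(q[:,2]-zz/1000)<.005]
            if len(p)>3:print(zz,round(np.median(np.hypot(*(p[:,:2]-c0).T))*1000,1),end="; ")
        print()
E
```

```text
desk [169 261   5]
railtop L [793 273  48]
railtop R [ 776 -148   42]
cap0 [562  52 238]
cap1 [555 -21 239]
cap2 [542 -95 240]
orange cap [409  82 225]
red1cap [ 423 -106  223]
red2cap [ 449 -215  224]
cartonNL [ 733 -190  189]
c front L [ 642 -194    3]
empty front R [657 145  41]
empty R top [739 133 150]
orange [0. 0.] 0.0 0

orange [0.44012372 0.06927974] 0.060255470849582986 359
20 60.3; 30 60.9; 40 61.5; 50 60.8; 60 61.5; 70 61.3; 80 61.2; 90 61.1; 100 61.0; 110 60.6; 120 60.8; 130 60.7; 140 57.3; 150 51.6; 160 45.4; 170 42.8; 180 42.5; 190 42.2; 200 42.8; 
red [ 0.44827534 -0.22036978] 0.031205972617021644 375
20 30.5; 30 30.8; 40 31.5; 50 31.4; 60 31.4; 70 31.0; 80 31.4; 90 31.2; 100 31.1; 110 30.7; 120 30.9; 130 30.6; 140 29.6; 150 24.1; 160 18.1; 170 13.0; 180 12.2; 190 12.2; 200 11.7; 210 12.7; 
red [ 0.42224604 -0.10731714] 0.031406288124419306 354
20 30.7; 30 31.2; 40 31.5; 50 31.3; 60 31.5; 70 31.3; 80 31.5; 90 31.5; 100 31.4; 110 30.7; 120 31.0; 130 31.2; 140 29.7; 150 24.7; 160 18.2; 170 13.1; 180 11.7; 190 11.8; 200 12.2; 210 12.3;
```

```bash
python3 - <<'E'
from h import *
w=np.load("topw.npy");w=w.reshape(-1,3);w=w[~np.isnan(w[:,0])]
d=w[(abs(w[:,2])<.012)&(w[:,0]>.3)&(w[:,0]<.7)];A=np.c_[d[:,:2],np.ones(len(d))];print("desk plane",np.linalg.lstsq(A,d[:,2],rcond=None)[0])
r=w[(w[:,2]>.035)&(w[:,2]<.056)&(w[:,0]>.7)&(w[:,0]<.85)]
out=[]
for y in np.arange(-.45,.45,.02):
    q=r[abs(r[:,1]-y)<.01]
    if len(q)>5:out.append((y,np.percentile(q[:,0],3),q[:,0].max(),np.median(q[:,2])));
out=np.array(out);print(np.round(out*1000).astype(int))
s=np.load("sidew.npy").reshape(-1,3);s=s[~np.isnan(s[:,0])]
for nm,c in(("top",w),("side",s)):
    q=c[(c[:,2]>.02)&(c[:,2]<.06)&(c[:,0]>.46)&(c[:,0]<.6)&(c[:,1]>-.16)&(c[:,1]<.13)]
    o=[]
    for y in np.arange(-.15,.12,.015):
        p=q[abs(q[:,1]-y)<.0075]
        if len(p)>4:o.append((y,p[:,0].min(),np.percentile(p[:,0],10),len(p)))
    print(nm);print(np.round(np.array(o)*[1000,1000,1000,1]).astype(int).tolist())
    print("yrange",np.percentile(q[:,1],[0,1,99,100]))
E
```

```text
desk plane [0.00121949 0.00051597 0.0002223 ]
[[-430  764  769   43]
 [-410  764  847   46]
 [-390  767  845   44]
 [-370  767  845   45]
 [-350  769  843   45]
 [-330  768  842   44]
 [-310  769  840   45]
 [-290  771  840   47]
 [-270  770  839   45]
 [-250  772  837   45]
 [-230  773  837   45]
 [-210  763  836   46]
 [-190  709  849   45]
 [-170  748  780   44]
 [-150  748  780   45]
 [-130  750  782   44]
 [-110  750  781   46]
 [ -90  750  782   45]
 [ -70  753  785   46]
 [ -50  753  784   45]
 [ -30  755  786   46]
 [ -10  755  787   45]
 [  10  757  786   45]
 [  30  757  790   45]
 [  50  757  789   45]
 [  70  759  791   45]
 [  90  759  791   45]
 [ 110  759  791   44]
 [ 130  732  794   45]
 [ 150  753  793   47]
 [ 170  742  796   45]
 [ 190  743  796   46]
 [ 210  718  796   46]
 [ 230  745  799   46]
 [ 250  746  797   47]
 [ 270  747  800   46]
 [ 290  708  800   46]
 [ 310  748  800   46]
 [ 330  749  802   48]
 [ 350  750  802   47]
 [ 370  707  805   45]
 [ 390  781  806   47]
 [ 410  776  804   46]
 [ 430  776  808   46]]
top
[[-135, 503, 503, 15], [-120, 503, 504, 29], [-105, 506, 506, 19], [-90, 506, 506, 25], [-75, 506, 507, 37], [-60, 508, 508, 26], [-45, 508, 508, 26], [-30, 509, 511, 23], [-15, 511, 511, 24], [0, 511, 511, 31], [15, 512, 513, 35], [30, 513, 513, 27], [45, 513, 514, 26], [60, 516, 516, 17], [75, 516, 516, 23], [90, 516, 518, 26]]
yrange [-0.13467885 -0.13140783  0.09653883  0.09965538]
side
[[-135, 504, 506, 58], [-120, 503, 504, 62], [-105, 502, 505, 56], [-90, 504, 506, 75], [-75, 505, 507, 86], [-60, 506, 508, 90], [-45, 507, 509, 68], [-30, 508, 510, 73], [-15, 509, 511, 80], [0, 511, 512, 90], [15, 510, 512, 57], [45, 525, 529, 7], [60, 514, 515, 78], [75, 515, 516, 96], [90, 516, 517, 97], [105, 517, 518, 38]]
yrange [-0.141917   -0.13346129  0.09860826  0.09992225]
```

```bash
cat >> h.py <<'E'
from scipy.spatial.transform import Rotation as Ro
def st():
    s=arm.observe();R=Ro.from_rotvec(s["ee_rot"]).as_matrix();return s,R
def go(tgt):
    s,R=st();d=R.T@(np.array(tgt)-s["position"])*1000;print("slide",np.round(d,1));return d
def rep():
    s,R=st();print(round(s["clock"],2),"p",np.round(s["position"]*1000,1),"z",np.round(R[:,2],3),"x",np.round(R[:,0],3),"F",np.round(s["force"],1),"w",round(float(s["width"]),2),"q",np.round(s["joints"],3))
E
python3 - <<'E'
from h import *
rep();print(np.round(st()[1],3));go([.45,-.02,.34]);
s,R=st()
# roll needed to make tool x -> world +x or tool y-> etc
print(np.arctan2(R[1,0],R[0,0]))
w=np.load("topw.npy").reshape(-1,3);w=w[~np.isnan(w[:,0])]
for zl,zh in((.1,.2),(.03,.06)):
  e=w[(w[:,2]>zl)&(w[:,2]<zh)&(w[:,0]>.63)&(w[:,0]<.75)]
  q=e[(e[:,1]>.05)&(e[:,1]<.4)];print("empty y",np.percentile(q[:,1],[.5,1,50,99]),"x",np.percentile(q[:,0],[1,99]))
  q=e[(e[:,1]<-.1)&(e[:,1]>-.5)];print("carton y",np.percentile(q[:,1],[1,99,99.5]),"x",np.percentile(q[:,0],[1,99]))
s=np.load("sidew.npy").reshape(-1,3);s=s[~np.isnan(s[:,0])]
e=s[(s[:,2]>.06)&(s[:,2]<.2)&(s[:,0]>.62)&(s[:,0]<.76)]
q=e[(e[:,1]>.05)&(e[:,1]<.4)];print("empty y",np.percentile(q[:,1],[.5,1,50,99]))
q=e[(e[:,1]<-.1)&(e[:,1]>-.4)];print("carton y",np.percentile(q[:,1],[1,98,99,99.5]))
E
```

```text
0.15 p [ 192.1 -594.3  226.1] z [-0.001  0.001 -1.   ] x [ 0.952  0.308 -0.   ] F [-0.4  0.3 -0.1] w 1.0 q [ 1.155  0.435  0.025  1.574 -0.012  1.134 -0.075]
[[ 0.952  0.308 -0.001]
 [ 0.308 -0.952  0.001]
 [-0.    -0.001 -1.   ]]
slide [ 422.  -467.3 -113.4]
0.3127108633728772
empty y [0.13261763 0.13275487 0.29043627 0.37415365] x [0.66873381 0.74985781]
carton y [-0.41874716 -0.18142341 -0.18105177] x [0.63210259 0.73305488]
empty y [0.13307775 0.13339982 0.2610766  0.37193744] x [0.65736095 0.74932137]
carton y [-0.49869705 -0.1335102  -0.1301208 ] x [0.6317539  0.74965548]
empty y [0.13306413 0.13368655 0.2522277  0.37133921]
carton y [-0.3968128  -0.18439983 -0.18378771 -0.18339958]
```

{"fn": "jog_arm", "kwargs": {
  "increments": [
    {"slide": [0,0,-40],"roll": -0.1,"gripper": 1},
    {"slide": [0,0,-80],"roll": -0.2,"gripper": 1},
    {"slide": [20,-22,-110],"roll": -0.3,"gripper": 1},
    {"slide": [45,-50,-114],"roll": -0.4,"gripper": 1},
    {"slide": [70,-78,-114],"roll": -0.5,"gripper": 1},
    {"slide": [95,-106,-114],"roll": -0.6,"gripper": 1},
    {"slide": [121,-134,-114],"roll": -0.7,"gripper": 1},
    {"slide": [148,-163,-114],"roll": -0.8,"gripper": 1},
    {"slide": [174,-192,-114],"roll": -0.9,"gripper": 1},
    {"slide": [200,-221,-114],"roll": -1.0,"gripper": 1}
  ]
}}

```text
clock: 0.98
position: [0.3149, -0.3209, 0.3406]
ee_rot: [-2.484, -1.923, 0.001]
force: [1.3, -0.4, 0.3]
width: 1.001
```

```bash
python3 - <<'E'
from h import *
rep();go([.45,-.02,.34]);R=st()[1];print(np.arctan2(R[1,0],R[0,0]))
E
```

```text
0.98 p [ 314.9 -320.9  340.6] z [-0. -0. -1.] x [ 0.251  0.968 -0.   ] F [ 1.3 -0.4  0.3] w 1.0 q [ 0.953  0.083 -0.299  1.767  0.026  1.295  0.395]
slide [325.2  55.4   0.5]
1.3175849233596626
```

{"fn": "jog_arm", "kwargs": {
  "increments": [
    {"slide": [30,5,0],"roll": -0.1,"gripper": 1},
    {"slide": [65,11,0],"roll": -0.2,"gripper": 1},
    {"slide": [100,17,0],"roll": -0.32,"gripper": 1},
    {"slide": [135,23,0],"roll": -0.44,"gripper": 1},
    {"slide": [170,29,0],"roll": -0.56,"gripper": 1},
    {"slide": [205,35,0],"roll": -0.68,"gripper": 1},
    {"slide": [240,41,0],"roll": -0.8,"gripper": 1},
    {"slide": [275,47,0],"roll": -0.92,"gripper": 1},
    {"slide": [305,52,0],"roll": -1.04,"gripper": 1},
    {"slide": [325,55,0],"roll": -1.16,"gripper": 1}
  ]
}}

```text
clock: 1.82
position: [0.4513, -0.0193, 0.3408]
ee_rot: [1.018, 2.972, 0.002]
force: [-0.7, -0.0, 0.2]
width: 0.998
```

```bash
python3 - <<'E'
from h import *
rep();go([.45,-.02,.34]);R=st()[1];print(np.arctan2(R[1,0],R[0,0]))
E
```

```text
1.82 p [451.3 -19.3 340.8] z [ 0.001  0.001 -1.   ] x [-0.79   0.613  0.   ] F [-0.7 -0.   0.2] w 1.0 q [ 0.553  0.128 -0.694  1.739  0.084  1.304  0.752]
slide [ 0.6 -1.3  0.8]
2.481521309449341
```

{"fn": "jog_arm", "kwargs": {
  "increments": [
    {"slide": [0,0,0],"roll": -0.11,"gripper": 1},
    {"slide": [0,0,0],"roll": -0.22,"gripper": 1},
    {"slide": [0,0,0],"roll": -0.33,"gripper": 1},
    {"slide": [0,0,0],"roll": -0.44,"gripper": 1},
    {"slide": [0,0,0],"roll": -0.55,"gripper": 1},
    {"slide": [0,0,0],"roll": -0.616,"gripper": 1},
    {"slide": [0,0,0],"roll": -0.616,"gripper": 1},
    {"slide": [0,0,0],"roll": -0.616,"gripper": 1},
    {"slide": [0,0,0],"roll": -0.616,"gripper": 1},
    {"slide": [0,0,0],"roll": -0.616,"gripper": 1}
  ]
}}

```text
clock: 2.65
position: [0.4507, -0.0227, 0.3407]
ee_rot: [-0.086, -3.14, 0.0]
force: [-0.0, -0.1, 0.1]
width: 1.0
```

```bash
python3 - <<'E'
from h import *
rep();R=st()[1];print(np.arctan2(R[1,0],R[0,0]))
E
```

```text
2.65 p [450.7 -22.7 340.7] z [-0. -0. -1.] x [-0.999  0.055  0.   ] F [-0.  -0.1  0.1] w 1.0 q [ 0.61   0.136 -0.753  1.737  0.096  1.306  1.353]
3.0868989871156063
```

{"fn": "jog_arm", "kwargs": {
  "increments": [
    {"slide": [-40,0,0],"roll": 0,"gripper": 1},
    {"slide": [-80,0,0],"roll": 0,"gripper": 1},
    {"slide": [-120,0,0],"roll": 0,"gripper": 1},
    {"slide": [-160,0,0],"roll": 0,"gripper": 1},
    {"slide": [-200,0,0],"roll": 0,"gripper": 1},
    {"slide": [-240,0,0],"roll": 0,"gripper": 1},
    {"slide": [-280,0,0],"roll": 0,"gripper": 1},
    {"slide": [-320,0,0],"roll": 0,"gripper": 1},
    {"slide": [-360,0,0],"roll": 0,"gripper": 1},
    {"slide": [-400,0,0],"roll": 0,"gripper": 1}
  ]
}}

```text
clock: 3.48
position: [0.8417, -0.0439, 0.3399]
ee_rot: [-0.086, -3.14, 0.001]
force: [2.0, -0.4, 0.5]
width: 1.001
```

```bash
python3 - <<'E'
from h import *
rep()
E
```

```text
3.48 p [841.7 -43.9 339.9] z [-0.001 -0.    -1.   ] x [-0.999  0.054  0.001] F [ 2.  -0.4  0.5] w 1.0 q [ 0.129  0.893 -0.579  0.517  0.453  1.796  1.365]
```

{"fn": "jog_arm", "kwargs": {
  "increments": [
    {"slide": [-30,0,0],"roll": 0,"gripper": 1},
    {"slide": [-60,0,0],"roll": 0,"gripper": 1},
    {"slide": [-90,0,0],"roll": 0,"gripper": 1},
    {"slide": [-120,0,0],"roll": 0,"gripper": 1},
    {"slide": [-150,0,0],"roll": 0,"gripper": 1},
    {"slide": [-180,0,0],"roll": 0,"gripper": 1},
    {"slide": [-200,0,0],"roll": 0,"gripper": 1},
    {"slide": [-200,0,0],"roll": 0,"gripper": 1},
    {"slide": [-200,0,0],"roll": 0,"gripper": 1},
    {"slide": [-200,0,0],"roll": 0,"gripper": 1}
  ]
}}

```text
clock: 4.32
position: [0.8927, -0.0456, 0.3208]
ee_rot: [0.082, 3.131, -0.002]
force: [-0.6, 0.3, 0.2]
width: 0.999
```

```bash
python3 - <<'E'
from h import *
rep()
E
```

```text
4.32 p [892.7 -45.6 320.8] z [ 0.009 -0.002 -1.   ] x [-0.999  0.053 -0.009] F [-0.6  0.3  0.2] w 1.0 q [ 0.042  1.104 -1.267  0.084  1.23   2.002  1.473]
```

{"fn": "jog_arm", "kwargs": {
  "increments": [
    {"slide": [0,0,-40],"roll": 0,"gripper": 1},
    {"slide": [0,0,-80],"roll": 0,"gripper": 1},
    {"slide": [0,0,-120],"roll": 0,"gripper": 1},
    {"slide": [0,0,-160],"roll": 0,"gripper": 1},
    {"slide": [0,0,-200],"roll": 0,"gripper": 1},
    {"slide": [0,0,-240],"roll": 0,"gripper": 1},
    {"slide": [0,0,-280],"roll": 0,"gripper": 1},
    {"slide": [0,0,-320],"roll": 0,"gripper": 1},
    {"slide": [0,0,-360],"roll": 0,"gripper": 1},
    {"slide": [0,0,-400],"roll": 0,"gripper": 1}
  ]
}}

```text
clock: 5.15
position: [0.8661, -0.0466, 0.4125]
ee_rot: [0.083, 3.078, -0.004]
force: [1.1, 0.1, 0.7]
width: 0.998
```

```bash
python3 - <<'E'
from h import *
rep()
E
```

```text
5.15 p [866.1 -46.6 412.5] z [ 0.062 -0.005 -0.998] x [-0.997  0.053 -0.063] F [1.1 0.1 0.7] w 1.0 q [-0.025  0.998  0.384  0.085 -0.362  2.002  1.53 ]
```

{"fn": "jog_arm", "kwargs": {
  "increments": [
    {"slide": [0,0,-40],"roll": 0,"gripper": 1},
    {"slide": [0,0,-80],"roll": 0,"gripper": 1},
    {"slide": [0,0,-120],"roll": 0,"gripper": 1},
    {"slide": [0,0,-160],"roll": 0,"gripper": 1},
    {"slide": [0,0,-200],"roll": 0,"gripper": 1},
    {"slide": [0,0,-240],"roll": 0,"gripper": 1},
    {"slide": [0,0,-280],"roll": 0,"gripper": 1},
    {"slide": [0,0,-320],"roll": 0,"gripper": 1},
    {"slide": [0,0,-360],"roll": 0,"gripper": 1},
    {"slide": [0,0,-400],"roll": 0,"gripper": 1}
  ]
}}

```text
clock: 5.98
position: [0.8494, -0.0452, 0.4928]
ee_rot: [0.078, 2.984, -0.001]
force: [-0.3, 0.0, 0.3]
width: 1.0
```

```bash
python3 - <<'E'
from h import *
rep()
E
```

```text
5.98 p [849.4 -45.2 492.8] z [ 0.156 -0.005 -0.988] x [-0.986  0.052 -0.156] F [-0.3  0.   0.3] w 1.0 q [-0.028  0.904  0.367  0.084 -0.342  2.002  1.529]
```

{"fn": "jog_arm", "kwargs": {
  "increments": [
    {"slide": [0,0,-40],"roll": 0,"gripper": 1},
    {"slide": [0,0,-80],"roll": 0,"gripper": 1},
    {"slide": [0,0,-120],"roll": 0,"gripper": 1},
    {"slide": [0,0,-160],"roll": 0,"gripper": 1},
    {"slide": [0,0,-200],"roll": 0,"gripper": 1},
    {"slide": [0,0,-240],"roll": 0,"gripper": 1},
    {"slide": [0,0,-280],"roll": 0,"gripper": 1},
    {"slide": [0,0,-320],"roll": 0,"gripper": 1},
    {"slide": [0,0,-360],"roll": 0,"gripper": 1},
    {"slide": [0,0,-400],"roll": 0,"gripper": 1}
  ]
}}

```text
clock: 6.82
position: [0.8245, -0.045, 0.5729]
ee_rot: [0.075, 2.888, 0.001]
force: [-0.2, 0.1, 0.7]
width: 0.997
```

{"fn": "jog_arm", "kwargs": {
  "increments": [
    {"slide": [0,0,-40],"roll": 0,"gripper": 1},
    {"slide": [0,0,-80],"roll": 0,"gripper": 1},
    {"slide": [0,0,-120],"roll": 0,"gripper": 1},
    {"slide": [0,0,-160],"roll": 0,"gripper": 1},
    {"slide": [0,0,-200],"roll": 0,"gripper": 1},
    {"slide": [0,0,-240],"roll": 0,"gripper": 1},
    {"slide": [0,0,-280],"roll": 0,"gripper": 1},
    {"slide": [0,0,-320],"roll": 0,"gripper": 1},
    {"slide": [0,0,-360],"roll": 0,"gripper": 1},
    {"slide": [0,0,-400],"roll": 0,"gripper": 1}
  ]
}}

```text
clock: 7.65
position: [0.7922, -0.0457, 0.6501]
ee_rot: [0.072, 2.793, 0.003]
force: [-0.2, -1.0, -0.4]
width: 1.0
```

```bash
python3 - <<'E'
from h import *
rep();print(np.round(st()[1],4));go([.45,-.02,.42])
E
```

```text
7.65 p [792.2 -45.7 650.1] z [ 0.341 -0.007 -0.94 ] x [-0.939  0.051 -0.341] F [-0.2 -1.  -0.4] w 1.0 q [-0.033  0.713  0.369  0.084 -0.334  2.002  1.531]
[[-0.9388  0.0499  0.3407]
 [ 0.0506  0.9987 -0.0067]
 [-0.3406  0.011  -0.9401]]
slide [400.9   6.1  99.5]
```

{"fn": "jog_arm", "kwargs": {
  "increments": [
    {"slide": [40,0,10],"roll": 0,"gripper": 0},
    {"slide": [80,1,20],"roll": 0,"gripper": 0},
    {"slide": [120,2,30],"roll": 0,"gripper": 0},
    {"slide": [160,3,40],"roll": 0,"gripper": 0},
    {"slide": [200,4,50],"roll": 0,"gripper": 0},
    {"slide": [240,4,60],"roll": 0,"gripper": 0},
    {"slide": [280,5,70],"roll": 0,"gripper": 0},
    {"slide": [320,6,80],"roll": 0,"gripper": 0},
    {"slide": [360,6,90],"roll": 0,"gripper": 0},
    {"slide": [400,6,100],"roll": 0,"gripper": 0}
  ]
}}

```text
clock: 8.48
position: [0.5288, -0.025, 0.473]
ee_rot: [0.071, 2.792, 0.003]
force: [0.2, -0.2, 0.5]
width: 0.327
```

```bash
python3 - <<'E'
from h import *
rep();im=arm.get_image("wrist");cv2.imwrite("pics/w1.png",im["frame"]);np.savez("w1.npz",**im)
im=arm.get_image("top");cv2.imwrite("pics/t1.png",im["frame"])
d=np.load("w1.npz")["depth"];z=np.load("w1.npz");K=z["intrinsics"];H=z["hand_eye"]
v,u=np.mgrid[0:400,0:640]
c=np.stack([(u-K[0,2])/K[0,0]*d,(v-K[1,2])/K[1,1]*d,d,np.ones_like(d)],-1)
t=(c@H.T)[...,:3]*1000
g=t[(d>0)&(t[...,2]<5)&(abs(t[...,0])<80)]
for a in range(-130,5,8):
    q=g[(g[:,2]>=a)&(g[:,2]<a+8)]
    if len(q)>3:print(a,len(q),"y",np.round(np.percentile(q[:,1],[0,100])),"x",np.round(np.percentile(q[:,0],[1,99])))
E
```

```text
8.48 p [528.8 -25.  473. ] z [ 0.341 -0.007 -0.94 ] x [-0.939  0.05  -0.341] F [ 0.2 -0.2  0.5] w 0.33 q [-0.437 -0.079  0.331  1.661  0.072  1.211  1.404]
-122 5994 y [-51.  17.] x [23. 27.]
-114 23621 y [-72.  71.] x [14. 28.]
-106 19114 y [-74.  73.] x [ 7. 36.]
-98 3444 y [-83.  82.] x [20. 36.]
-90 22208 y [-87.  87.] x [-10.  36.]
-82 10580 y [-87.  87.] x [-24.  36.]
-74 4293 y [-86.  88.] x [-32.  36.]
-66 352 y [-81.  81.] x [-33.  34.]
-58 175 y [-17.  18.] x [-10.   7.]
-50 311 y [-17.  18.] x [-11.   1.]
-42 268 y [-23.  23.] x [-10.  11.]
-34 347 y [-25.  25.] x [ 3. 11.]
-26 359 y [-27.  27.] x [ 1. 11.]
-18 373 y [-30.  31.] x [-5. 11.]
-10 296 y [-29.  29.] x [-8. 11.]
-2 53 y [-20.  20.] x [ 1. 10.]
```

View pics/w1.png

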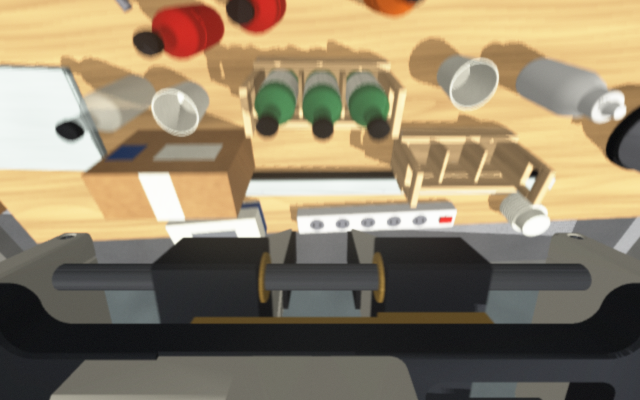

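View pics/t1.png

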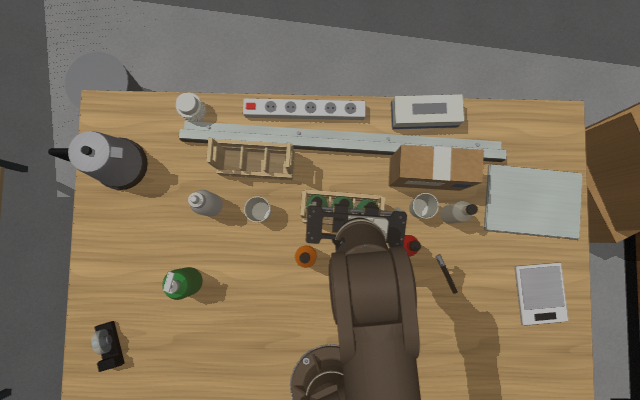

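```bash
python3 - <<'E'
from h import *
s=np.load("sidew.npy").reshape(-1,3);f=np.load("side0.npz")["frame"].reshape(-1,3).astype(int)
t=np.load("topw.npy").reshape(-1,3)
from scipy.optimize import least_squares
def circ(p,r,x0):
    return least_squares(lambda c:np.hypot(p[:,0]-c[0],p[:,1]-c[1])-r,x0,loss="soft_l1",f_scale=.002).x
for nm,x0,z in(("orange",(.41,.08),(.03,.13)),("red1",(.42,-.107),(.03,.13)),("red2",(.45,-.22),(.03,.13)),("b0",(.56,.05),(.065,.14)),("b1",(.555,-.02),(.065,.14)),("b2",(.55,-.095),(.065,.14))):
    o=[]
    for c in(s,t):
        p=c[(c[:,2]>z[0])&(c[:,2]<z[1])&(np.hypot(c[:,0]-x0[0],c[:,1]-x0[1])<.04)]
        if nm[0]=="b": p=p[p[:,0]<x0[0]]
        if len(p)>20:o.append((np.round(circ(p,.032,x0)*1000,1),len(p)))
    # caps
    for c in(s,t):
        p=c[(c[:,2]>(.205 if nm[0]!="b" else .215))&(np.hypot(c[:,0]-x0[0],c[:,1]-x0[1])<.05)]
        if len(p)>3:o.append(("cap",np.round(np.median(p,0)*1000),np.round((p.max(0)+p.min(0))*500)))
    print(nm,o)
for nm,c in(("s",s),("t",t)):
  for y0,y1 in((.085,.105),(-.145,-.122)):
    p=c[(c[:,1]>y0)&(c[:,1]<y1)&(c[:,0]>.47)&(c[:,0]<.63)]
    for z in range(20,190,15):
        q=p[abs(p[:,2]-z/1000)<.0075]
        if len(q)>3:print(nm,y0,z,len(q),np.round(np.percentile(q[:,0],[2,98])*1000),np.round(np.percentile(q[:,1],[2,98])*1000))
E
```

```text
orange [(array([412. ,  82.5]), 552), ('cap', array([408.,  84., 224.]), array([411.,  83., 217.])), ('cap', array([412.,  85., 225.]), array([412.,  85., 221.]))]
red1 [(array([ 422.9, -107.9]), 582), (array([ 421.9, -104.9]), 63), ('cap', array([ 418., -105.,  224.]), array([ 422., -107.,  217.])), ('cap', array([ 422., -104.,  226.]), array([ 422., -105.,  222.]))]
red2 [(array([ 449.1, -221.2]), 607), (array([ 448. , -218.1]), 125), ('cap', array([ 444., -217.,  224.]), array([ 448., -219.,  217.])), ('cap', array([ 447., -217.,  225.]), array([ 448., -218.,  221.]))]
b0 [(array([564. ,  50.3]), 406), (array([562. ,  50.6]), 49), ('cap', array([558.,  53., 234.]), array([564.,  52., 227.])), ('cap', array([562.,  55., 235.]), array([562.,  55., 233.]))]
b1 [(array([560.3, -23.5]), 437), (array([558., -22.]), 60), ('cap', array([555., -20., 234.]), array([560., -22., 227.])), ('cap', array([558., -21., 236.]), array([558., -21., 230.]))]
b2 [(array([552.3, -98.3]), 451), (array([549.3, -97. ]), 70), ('cap', array([547., -94., 234.]), array([551., -97., 227.])), ('cap', array([551.
[... 1169 characters left out ...]
95 6 [529. 578.] [87. 95.]
t 0.085 110 12 [554. 613.] [86. 96.]
t 0.085 125 10 [533. 589.] [86. 98.]
t 0.085 140 5 [529. 597.] [86. 96.]
t 0.085 155 4 [529. 597.] [86. 90.]
t 0.085 170 77 [530. 599.] [ 87. 101.]
t 0.085 185 31 [534. 597.] [87. 98.]
t -0.145 20 5 [517. 530.] [-126. -126.]
t -0.145 50 23 [503. 589.] [-135. -125.]
t -0.145 65 9 [510. 574.] [-130. -125.]
t -0.145 80 7 [515. 587.] [-136. -128.]
t -0.145 95 9 [518. 588.] [-127. -122.]
t -0.145 110 35 [524. 599.] [-139. -122.]
t -0.145 125 29 [516. 583.] [-134. -126.]
t -0.145 140 9 [515. 585.] [-133. -126.]
t -0.145 155 20 [515. 578.] [-133. -123.]
t -0.145 170 84 [518. 585.] [-140. -126.]
t -0.145 185 35 [516. 582.] [-140. -128.]
```

```bash
cat > srch.py <<'E'
import numpy as np
from scipy.spatial.transform import Rotation as Ro
def box(x0,x1,y0,y1,z0,z1,n=8.):
    g=[np.linspace(a,b,max(2,int(np.ceil((b-a)/n))+1)) for a,b in((x0,x1),(y0,y1),(z0,z1))]
    P=np.stack(np.meshgrid(*g,indexing="ij"),-1).reshape(-1,3)
    e=np.zeros(len(P),bool)
    for i,(a,b) in enumerate(((x0,x1),(y0,y1),(z0,z1))): e|=(P[:,i]==a)|(P[:,i]==b)
    return P[e]
body=np.vstack([box(-37.5,37.5,-95,95,-106,-66),box(-28,28,-80,80,-130,-106),box(-40,40,-45,45,-200,-130)])
th=np.linspace(0,2*np.pi,24,endpoint=False)
wl=np.array([[55*np.cos(a),55*np.sin(a),z] for a in th for z in np.arange(-330,-195,12)])
body=np.vstack([body,wl])/1000
def fingers(w):
    g=46*w;o=[]
    for s in(1,-1):
        for z in np.arange(-66,1,3.):
            t=19 if z<-14 else 5+14*(-z)/14
            for x in(-9.5,0,9.5):
                for y in(g,g+t/2,g+t): o.append((x,s*y,z))
    return np.array(o)/1000
disks=[(.412,.0835,.032,.16),(.4225,-.1065,.032,.16),(.4485,-.2195,.032,.16),(.412,.0835,.015,.228),(.4225,-.1065,.015,.228),(.4485,-.2195,.015,.228)]
n=np.array([1,-.06]);n/=np.linalg.norm(n);l=np.array([.06,1]);l/=np.linalg.norm(l)
fc=np.array([.5100,-.018])  # front centre
def evalp(th,al,psi,w,zmin=.004):
    # tool z tilt: tip leans toward direction al by th
    R=Ro.from_rotvec(np.array([np.sin(al),-np.cos(al),0])*th)*Ro.from_euler("z",psi)*Ro.from_euler("x",np.pi)
    F=R.apply(fingers(w));B=R.apply(body)
    zt=zmin-min(F[:,2].min(),B[:,2].min()); F=F+[0,0,zt];B=B+[0,0,zt]
    lo=(F[:,2]>.011)&(F[:,2]<.050)
    if not lo.any():return None
    f=F[:,:2]@n;i=np.argmax(np.where(lo,f,-9));fx=f[i]
    hi=np.vstack([F[F[:,2]>.055],B]) 
    low=np.vstack([B[B[:,2]<.055],F[F[:,2]<.055]])
    if (low[:,:2]@n).max()>fx+.001:return None
    best=None
    H=np.vstack([F,B])
    for cl in np.arange(-.11,.111,.01):
        off=fc+cl*l-F[i,:2]  # contact point at lateral cl
        off=off+ n*0
        lat=(hi[:,:2]+off-fc)@l
        m=(abs(lat)<.123)&(hi[:,2]<.24)
        ov=((hi[m,:2]+off-fc)@n).max()
        front=.012-ov
        rear=9
        P=H[:,:2]+off
        for x,y,r,z in disks:
            k=H[:,2]<z
            rear=min(rear,(np.hypot(P[k,0]-x,P[k,1]-y)-r).min())
        s=min(front,rear)
        if best is None or s>best[0]:best=(s,front,rear,cl,zt,F[i,2])
    return best
if __name__=="__main__":
    res=[]
    for w in(0,.5,1):
        for thd in range(0,56,5):
            for ald in (range(-90,91,15) if thd else [0]):
                for psd in range(0,180,15):
                    b=evalp(np.radians(thd),np.radians(ald),np.radians(psd),w)
                    if b:res.append((b[0],w,thd,ald,psd)+b[1:])
    res.sort(key=lambda r:-r[0])
    for r in res[:25]:print(np.round(r,4))
E
time python3 srch.py
```

```text
[ 1.28e-02  0.00e+00  5.50e+01  0.00e+00  9.00e+01  1.28e-02  1.60e-02
 -1.00e-02  4.40e-02  4.81e-02]
[ 9.60e-03  5.00e-01  4.50e+01  0.00e+00  9.00e+01  9.60e-03  1.60e-02
 -1.00e-02  2.45e-02  4.85e-02]
[ 9.00e-03  5.00e-01  4.50e+01 -1.50e+01  9.00e+01  9.00e-03  1.08e-02
 -0.00e+00  2.91e-02  4.65e-02]
[ 8.80e-03  0.00e+00  5.50e+01 -1.50e+01  7.50e+01  8.80e-03  9.50e-03
 -2.00e-02  4.40e-02  4.81e-02]
[8.10e-03 5.00e-01 4.50e+01 0.00e+00 7.50e+01 8.40e-03 8.10e-03 1.00e-02
 2.91e-02 4.99e-02]
[ 7.20e-03  5.00e-01  4.50e+01  0.00e+00  1.05e+02  7.20e-03  9.20e-03
 -0.00e+00  2.91e-02  4.99e-02]
[ 5.70e-03  5.00e-01  4.50e+01 -1.50e+01  7.50e+01  5.70e-03  9.50e-03
 -2.00e-02  2.45e-02  4.85e-02]
[5.50e-03 0.00e+00 5.50e+01 1.50e+01 1.05e+02 5.50e-03 9.80e-03 1.00e-02
 4.40e-02 4.81e-02]
[3.70e-03 5.00e-01 4.50e+01 1.50e+01 9.00e+01 3.70e-03 8.50e-03 1.00e-02
 2.91e-02 4.65e-02]
[ 3.00e-03  0.00e+00  5.00e+01  0.00e+00  9.00e+01  3.00e-03  6.10e-03
 -2.00e-02  3.44e-02  3.82e-02]
[ 2.50e-03  0.00e+00  5.50e+01 -6.00e+01  3.00e+01  2.50e-03  1.57e-02
  1.10e-01  4.40e-02  4.81e-0
[... 747 characters left out ...]
.90e-03  1.40e-03
 -2.00e-02  2.91e-02  4.99e-02]
[1.30e-03 0.00e+00 5.00e+01 1.50e+01 1.20e+02 1.30e-03 5.10e-03 3.00e-02
 3.93e-02 4.49e-02]
[ 1.30e-03  0.00e+00  5.00e+01 -1.50e+01  9.00e+01  1.30e-03  8.80e-03
 -1.00e-02  3.93e-02  4.11e-02]
[ 8.00e-04  0.00e+00  5.50e+01 -4.50e+01  4.50e+01  5.20e-03  8.00e-04
  1.10e-01  4.40e-02  4.81e-02]
[ 5.00e-04  5.00e-01  4.50e+01 -4.50e+01  4.50e+01  2.80e-03  5.00e-04
  1.10e-01  2.45e-02  4.43e-02]
[ 5.00e-04  5.00e-01  4.50e+01 -3.00e+01  9.00e+01  5.00e-04  6.00e-04
 -2.00e-02  2.88e-02  4.65e-02]
[ 4.00e-04  1.00e+00  2.00e+01 -4.50e+01  0.00e+00  6.00e-04  4.00e-04
  1.10e-01  1.86e-02  3.33e-02]
real	1m18.514s
user	1m17.734s
sys	0m0.072s
```

```bash
cat > kin.py <<'E'
import numpy as np, itertools
from scipy.spatial.transform import Rotation as Ro
from scipy.optimize import least_squares
D=[([1.155,.435,.025,1.574,-.012,1.134,-.075],[192.1,-594.3,226.1],[-.001,.001,-1],[.952,.308,0]),
([.953,.083,-.299,1.767,.026,1.295,.395],[314.9,-320.9,340.6],[0,0,-1],[.251,.968,0]),
([.553,.128,-.694,1.739,.084,1.304,.752],[451.3,-19.3,340.8],[.001,.001,-1],[-.79,.613,0]),
([.61,.136,-.753,1.737,.096,1.306,1.353],[450.7,-22.7,340.7],[0,0,-1],[-.999,.055,0]),
([.129,.893,-.579,.517,.453,1.796,1.365],[841.7,-43.9,339.9],[-.001,0,-1],[-.999,.054,.001]),
([.042,1.104,-1.267,.084,1.23,2.002,1.473],[892.7,-45.6,320.8],[.009,-.002,-1],[-.999,.053,-.009]),
([-.025,.998,.384,.085,-.362,2.002,1.53],[866.1,-46.6,412.5],[.062,-.005,-.998],[-.997,.053,-.063]),
([-.028,.904,.367,.084,-.342,2.002,1.529],[849.4,-45.2,492.8],[.156,-.005,-.988],[-.986,.052,-.156]),
([-.033,.713,.369,.084,-.334,2.002,1.531],[792.2,-45.7,650.1],[.341,-.007,-.94],[-.939,.051,-.341]),
([-.437,-.079,.331,1.661,.072,1.211,1.404],[528.8,-25,473],[.341,-.007,-.94],[-.939,.05,-.341])]
ax=["z","y","z","y","z","y","z"]
def fk(q,P,sg):
    Rm=Ro.from_euler("z",P[-2]);p=np.zeros(3)
    L=[(0,0),(0,P[0]),(0,0),(P[1],P[2]),(P[3],P[4]),(0,0),(P[5],P[6])]
    # offsets before each joint: (x,z)
    off=[(0,0),(0,P[0]),(0,0),(P[1],P[2]),(P[3],P[4]),(0,0),(P[5],0)]
    for i in range(7):
        p=p+Rm.apply([off[i][0],0,off[i][1]])
        Rm=Rm*Ro.from_euler(ax[i],sg[i]*q[i])
    p=p+Rm.apply([0,0,P[6]]);Rm=Rm*Ro.from_euler("z",P[-1])
    return p,Rm.as_matrix()
def res(P,sg):
    r=[]
    for q,p,z,x in D:
        pp,R=fk(q,P,sg);r+=list((pp-np.array(p)/1000)*3)+list(R[:,2]-z)+list(R[:,0]-x)
    return np.array(r)
if __name__=="__main__":
    best=None
    for s in itertools.product((1,-1),repeat=3):
        sg=[s[0],1,s[1],1,s[1] if s[2]>0 else -s[1],1,1]
        for s7 in(1,-1):
            sg[6]=s7
            for cy in(0,):
                for c7 in(0,1.57,3.14,-1.57):
                    x0=np.array([.3,0,.4,0,.4,0,.3,cy,c7]);o=least_squares(res,x0,args=(sg,))
                    if best is None or o.cost<best[0]:best=(o.cost,o.x,list(sg));
    print(best[0],np.round(best[1],4),best[2]);np.save("kin.npy",np.r_[best[1],best[2]])
    print(np.abs(res(best[1],best[2])).reshape(-1,9).round(3))
E
python3 kin.py
```

```text
0.011207748394363866 [ 0.3049  0.0146  0.5899 -0.0102  0.4624  0.065   0.4317 -0.0661  1.506 ] [-1, 1, -1, 1, -1, 1, -1]
[[0.032 0.027 0.033 0.001 0.    0.    0.    0.001 0.   ]
 [0.032 0.055 0.01  0.    0.001 0.    0.001 0.    0.001]
 [0.021 0.036 0.013 0.    0.    0.    0.001 0.001 0.   ]
 [0.025 0.031 0.013 0.    0.    0.    0.001 0.001 0.   ]
 [0.002 0.032 0.017 0.001 0.001 0.    0.001 0.001 0.001]
 [0.03  0.044 0.04  0.    0.    0.    0.    0.    0.   ]
 [0.    0.016 0.02  0.    0.003 0.    0.    0.002 0.001]
 [0.011 0.013 0.018 0.    0.01  0.    0.    0.    0.   ]
 [0.032 0.005 0.013 0.001 0.022 0.    0.    0.003 0.   ]
 [0.031 0.034 0.011 0.002 0.022 0.    0.    0.003 0.001]]
```

```bash
cat > kin2.py <<'E'
from kin import *
sg=[-1,1,-1,1,-1,1,-1]
def fk(q,P,_=None):
    Rm=Ro.from_euler("z",P[-2]);p=np.zeros(3)
    off=[(0,0,0),(0,P[7],P[0]),(0,0,0),(P[1],P[8],P[2]),(P[3],P[9],P[4]),(0,P[10],0),(P[5],P[11],0)]
    for i in range(7):
        p=p+Rm.apply(off[i]);Rm=Rm*Ro.from_euler(ax[i],sg[i]*q[i])
    p=p+Rm.apply([0,0,P[6]]);return p,(Rm*Ro.from_euler("z",P[-1])).as_matrix()
def res(P):
    r=[]
    for q,p,z,x in D:
        pp,R=fk(q,P);r+=list((pp-np.array(p)/1000)*3)+list(R[:,2]-z)+list(R[:,0]-x)
    return np.array(list(r)+list(np.array(P[:12])*1e-4))
if __name__=="__main__":
    o=least_squares(res,np.array([.3,0,.5,0,.46,.06,.43,0,0,0,0,0,0,1.57]))
    print(o.cost,np.round(o.x,4));np.save("kin2.npy",o.x);print(np.abs(res(o.x)[:-12]).reshape(-1,9).round(3))
E
python3 kin2.py
```

```text
7.631679111486649e-06 [ 2.7200e-01 -2.0000e-04  5.5700e-01  2.0000e-04  4.2710e-01 -1.0000e-03
  3.6980e-01 -3.6900e-02 -7.8000e-03 -8.7000e-03  1.8000e-03 -1.8000e-03
 -4.0000e-04  1.5709e+00]
[[0.001 0.    0.001 0.001 0.    0.    0.    0.    0.   ]
 [0.    0.    0.    0.    0.001 0.    0.    0.    0.001]
 [0.    0.    0.    0.    0.    0.    0.    0.    0.   ]
 [0.    0.001 0.    0.    0.    0.    0.    0.    0.   ]
 [0.    0.    0.001 0.001 0.001 0.    0.    0.    0.001]
 [0.    0.    0.    0.    0.001 0.    0.    0.001 0.   ]
 [0.    0.    0.    0.    0.001 0.    0.    0.001 0.   ]
 [0.    0.001 0.001 0.    0.    0.    0.    0.    0.   ]
 [0.    0.001 0.    0.    0.    0.    0.    0.    0.   ]
 [0.    0.001 0.001 0.001 0.    0.    0.    0.    0.001]]
```

```bash
cat > s2.py <<'E'
from srch import *
from scipy.optimize import differential_evolution as DE
body=np.vstack([box(-37.5,37.5,-95,95,-106,-66,12),box(-28,28,-80,80,-130,-106,12),box(-40,40,-45,45,-200,-130,15),wl[::2] if False else wl])/1000
FB=[(.563,.0505),(.559,-.0225),(.551,-.0975)]
FB=[(x,y,.032,.16) for x,y in FB]+[(x,y,.015,.24) for x,y in FB]
def terms(v,full=False):
    th,al,psi,w,cl,zmin=v
    R=Ro.from_rotvec(np.array([np.sin(al),-np.cos(al),0])*th)*Ro.from_euler("z",psi)*Ro.from_euler("x",np.pi)
    F=R.apply(fingers(w));B=R.apply(body)
    zt=zmin-min(F[:,2].min(),B[:,2].min());F=F+[0,0,zt];B=B+[0,0,zt]
    lo=(F[:,2]>.012)&(F[:,2]<.050)
    if not lo.any():return -1
    f=F[:,:2]@n;i=np.argmax(np.where(lo,f,-9))
    off=fc+cl*l-F[i,:2]
    H=np.vstack([F,B]);P=H[:,:2]+off
    lat=(P-fc)@l;fw=(P-fc)@n
    # board: anything z<.057, within carrier width, must be fw<=0 (fingers) ; body <= -.003
    nF=len(F);g=[]
    m=(H[:,2]<.057)&(abs(lat)<.122);m[:nF]&=False
    if m.any():g.append(-fw[m].max())
    m=(F[:,2]<.057)
    if (fw[:nF][m]).max()>.0015:return -(fw[:nF][m]).max()-.1
    m=(abs(lat)<.123)&(abs(lat)>.104)&(H[:,2]<.18)
    if m.any():g.append(.012-fw[m].max())
    for x,y,r,z in FB:
        k=(H[:,2]<z)
        g.append((np.hypot(P[k,0]-x,P[k,1]-y)-r).min())
        kk=k&(abs(lat)<.104)  # beyond bottle front
        if kk.any(): g.append(.05-fw[kk].max())
    front=min(g)
    rear=min((np.hypot(P[k,0]-x,P[k,1]-y)-r).min() for x,y,r,z in disks for k in[H[:,2]<z])
    wr=np.r_[off,zt]-R.as_matrix()[:,2]*.37
    reach=(np.linalg.norm(wr-[0,0,.272])-.315)
    if full:return front,rear,reach,zt,F[i,2],off,wr
    return min(front,rear-.001,.5*reach)
if __name__=="__main__":
    import sys
    lim=float(sys.argv[1])
    for seed in range(3):
        o=DE(lambda v:-terms(v),[(0,.9),(-2,2),(0,np.pi),(0,1),(-lim,lim),(.003,.012)],maxiter=60,popsize=12,seed=seed,tol=1e-6,workers=1,polish=False)
        print(-o.fun,np.round(o.x,3),[np.round(a,4) for a in terms(o.x,True)],flush=True)
E
nproc; (timeout 550 python3 s2.py .04 > o1.txt & timeout 550 python3 s2.py .11 > o2.txt & wait); cat o1.txt; echo; cat o2.txt
```

```text
4
0.008607819073751306 [0.422 0.273 2.097 0.924 0.039 0.006] [np.float64(0.009), np.float64(0.0096), np.float64(0.0229), np.float64(0.0255), np.float64(0.0492), array([0.4694, 0.0057]), array([ 0.3235, -0.0352,  0.363 ])]
0.008713006297643482 [0.292 0.114 2.096 0.994 0.04  0.006] [np.float64(0.0087), np.float64(0.0098), np.float64(0.0534), np.float64(0.0204), np.float64(0.0495), array([ 0.4594, -0.0007]), array([ 0.3536, -0.0127,  0.3748])]
0.008826377493389548 [0.435 0.261 2.087 0.983 0.039 0.007] [np.float64(0.0093), np.float64(0.0109), np.float64(0.0177), np.float64(0.0282), np.float64(0.0497), array([0.4686, 0.0055]), array([ 0.3179, -0.0348,  0.3637])]

0.0028527584221266986 [ 0.811 -1.208  0.093  0.181  0.11   0.009] [np.float64(0.0029), np.float64(0.0039), np.float64(0.2264), np.float64(0.0368), np.float64(0.0479), array([0.5076, 0.0994]), array([0.4124, 0.3502, 0.2915])]
0.00881692191433315 [0.344 0.275 2.074 0.985 0.043 0.004] [np.float64(0.0088), np.float64(0.0102), np.float64(0.0419), np.float64(0.0213), np.float64(0.05), array([0.4623, 0.0062]), array([ 0.3422, -0.0277,  0.3696])]
0.0016297563361669038 [ 0.457 -0.955  0.186  0.93   0.094  0.007] [np.float64(0.0017), np.float64(0.0026), np.float64(0.1702), np.float64(0.0278), np.float64(0.0487), array([0.5003, 0.1175]), array([0.4059, 0.2509, 0.3597])]
```

```bash
cat > s3.py <<'E'
from s2 import *
rows=[]
th,al=.348,-.02
for w in(1,.9,.75):
  for psd in list(range(20,161,4)):
    for cl in np.arange(-.03,.031,.005):
      v=(th,al,np.radians(psd),w,cl,.0035)
      t=terms(v)
      if t>.002:
        T=terms(v,True);rows.append((t,w,psd,cl,T[0],T[1],T[3],T[4],*T[5]))
rows.sort(key=lambda r:-r[0])
for r in rows[:30]:print(np.round(r,4).tolist())
E
sed -i 's/F\[:,2\]<.050)/F[:,2]<ZC)/; s/^def terms/ZC=.047\ndef terms/' s2.py; timeout 500 python3 s3.py
```

```text
[0.0037, 0.75, 120.0, 0.03, 0.0046, 0.0047, 0.0167, 0.0447, 0.4695, -0.0057]
```

```bash
sed 's/ZC=.047/ZC=.049/' s2.py > s2b.py; (timeout 560 python3 s2b.py .012 > o1.txt & timeout 560 python3 s2.py .02 > o2.txt & wait); cat o1.txt; echo; cat o2.txt
```

```text
0.0041894263749801125 [ 0.306 -0.172  1.415  1.     0.011  0.003] [np.float64(0.0042), np.float64(0.0107), np.float64(0.043), np.float64(0.0184), np.float64(0.0488), array([ 0.4534, -0.0073]), array([0.3437, 0.0117, 0.3713])]
0.004392970395292607 [ 0.311 -0.283  1.404  0.995  0.011  0.003] [np.float64(0.0044), np.float64(0.006), np.float64(0.0446), np.float64(0.0188), np.float64(0.049), array([ 0.4535, -0.0076]), array([0.3449, 0.024 , 0.3711])]
0.003913229829920185 [ 0.303  0.04   1.698  0.998 -0.011  0.003] [np.float64(0.0039), np.float64(0.0057), np.float64(0.0426), np.float64(0.0185), np.float64(0.0489), array([ 0.4522, -0.0278]), array([ 0.3419, -0.0322,  0.3717])]

0.0014689007237450322 [ 0.205  0.533  3.122  0.969 -0.004  0.009] [np.float64(0.0015), np.float64(0.0025), np.float64(0.134), np.float64(0.0164), np.float64(0.0127), array([0.5009, 0.0272]), array([ 0.436 , -0.0111,  0.3787])]
0.0013455865354074364 [0.26  0.765 3.113 0.922 0.007 0.01 ] [np.float64(0.0013), np.float64(0.0023), np.float64(0.1317), np.float64(0.02), np.float64(0.013), array([0.5016, 0.0359]), array([ 0.4331, -0.0299,  0.3775])]
0.0028220103637416477 [ 0.433 -0.185  2.065  0.736  0.02   0.004] [np.float64(0.0028), np.float64(0.004), np.float64(0.0154), np.float64(0.0191), np.float64(0.0454), array([ 0.4722, -0.0139]), array([0.3195, 0.0147, 0.3549])]
```

```bash
cat > s4.py <<'E'
import s2
from s2 import *
import sys
s2.ZC=.0495
rows=[]
for th,al in((.348,-.02),(.348,.12),(.3,-.02)):
 for w in(1,.9):
  for psd in list(range(84,141,4)):
    for cl in np.arange(.005,.051,.005):
      v=(th,al,np.radians(psd),w,cl,.0035)
      t=terms(v)
      if t>.003:
        T=terms(v,True);rows.append((th,al,t,w,psd,cl,T[0],T[1],T[3],T[4],*T[5]))
rows.sort(key=lambda r:-r[2])
for a in(-.02,.12):
  for t in(.3,.348):
    for r in [r for r in rows if r[1]==a and r[0]==t][:8]:print(np.round(r,4).tolist())
E
timeout 500 python3 s4.py
```

```text
[0.3, -0.02, 0.007, 1.0, 120.0, 0.035, 0.007, 0.0083, 0.0179, 0.0467, 0.459, -0.0065]
[0.3, -0.02, 0.0064, 0.9, 120.0, 0.035, 0.0064, 0.0077, 0.0167, 0.0477, 0.462, -0.0052]
[0.3, -0.02, 0.0048, 1.0, 116.0, 0.035, 0.0052, 0.0058, 0.0182, 0.0475, 0.4576, -0.0023]
[0.3, -0.02, 0.0042, 0.9, 116.0, 0.035, 0.0042, 0.0059, 0.017, 0.0485, 0.4607, -0.0011]
[0.3, -0.02, 0.0036, 1.0, 84.0, 0.025, 0.0036, 0.006, 0.0188, 0.049, 0.4542, 0.004]
[0.3, -0.02, 0.0035, 1.0, 84.0, 0.02, 0.0035, 0.0109, 0.0188, 0.049, 0.4539, -0.001]
[0.3, -0.02, 0.0033, 1.0, 120.0, 0.03, 0.0033, 0.0043, 0.0179, 0.0467, 0.4587, -0.0115]
[0.3, -0.02, 0.0032, 1.0, 84.0, 0.015, 0.0032, 0.0159, 0.0188, 0.049, 0.4536, -0.006]
[0.348, -0.02, 0.0051, 0.9, 120.0, 0.035, 0.0086, 0.0061, 0.0187, 0.0487, 0.4642, -0.0042]
[0.348, -0.02, 0.0037, 0.9, 120.0, 0.03, 0.0047, 0.0047, 0.0187, 0.0487, 0.4639, -0.0092]
```

```bash
cat > s5.py <<'E'
import s2
from s2 import *
for ZC in(.0495,.0515):
  s2.ZC=ZC
  o=DE(lambda v:-terms((.348,-.02,v[0],v[1],v[2],.0035)),[(1.9,2.4),(.6,1),(.015,.05)],maxiter=40,popsize=12,seed=1,polish=False)
  print(ZC,-o.fun,np.round(o.x,3),terms((.348,-.02,*o.x,.0035),True))
E
timeout 300 python3 s5.py; python3 -c "
from h import *
rep();print(np.round(st()[1],4));go([.45,-.01,.36])"
```

```text
0.0495 0.006948885063886364 [2.088 0.925 0.033] (np.float64(0.007022161078781598), np.float64(0.007948885063886364), np.float64(0.034968677708012874), np.float64(0.019085653200424785), np.float64(0.04946771261023598), array([ 0.46298516, -0.00625706]), array([ 0.3368336 , -0.00373369,  0.36690661]))
0.0515 0.007285824208636049 [2.086 0.998 0.033] (np.float64(0.007285824208636049), np.float64(0.008285881810363459), np.float64(0.03257698328775699), np.float64(0.020079433312827303), np.float64(0.0514591757306421), array([ 0.46019179, -0.00800064]), array([ 0.33404023, -0.00547728,  0.36790039]))
8.58 p [522.6 -25.5 467.2] z [ 0.329 -0.006 -0.944] x [-0.943  0.049 -0.329] F [-0.6 -0.3  0.1] w 0.23 q [-0.436 -0.082  0.33   1.673  0.071  1.214  1.404]
[[-0.9431  0.0487  0.329 ]
 [ 0.0494  0.9988 -0.0063]
 [-0.3289  0.0103 -0.9443]]
slide [104.5  10.9  77.2]
```

```bash
cat >> h.py <<'E'
def tgt(th,al,psi):
    return Ro.from_rotvec(np.array([np.sin(al),-np.cos(al),0])*th)*Ro.from_euler("z",psi)*Ro.from_euler("x",np.pi)
E
python3 - <<'E'
from h import *
s,R=st();z=R[:,2];th=np.arctan2(np.hypot(z[0],z[1]),-z[2]);al=np.arctan2(z[1],z[0]);print(th,al)
print((Ro.from_matrix(R).inv()*tgt(th,al,2.088)).as_rotvec())
go([.44,-.006,.34])
E
```

```text
0.33530373776481326 -0.019004525027505305
[-1.44771965e-16 -5.38370747e-17  1.00312971e+00]
slide [120.7  14.2  92.8]
```

{"fn": "jog_arm", "kwargs": {
  "increments": [
    {"slide": [30,3,20],"roll": 0.11,"gripper": 0.92},
    {"slide": [60,6,45],"roll": 0.22,"gripper": 0.92},
    {"slide": [90,10,70],"roll": 0.33,"gripper": 0.92},
    {"slide": [121,14,93],"roll": 0.44,"gripper": 0.92},
    {"slide": [121,14,93],"roll": 0.55,"gripper": 0.92},
    {"slide": [121,14,93],"roll": 0.66,"gripper": 0.92},
    {"slide": [121,14,93],"roll": 0.77,"gripper": 0.92},
    {"slide": [121,14,93],"roll": 0.88,"gripper": 0.92},
    {"slide": [121,14,93],"roll": 1.0,"gripper": 0.92},
    {"slide": [121,14,93],"roll": 1.0,"gripper": 0.92}
  ]
}}

```text
clock: 9.42
position: [0.4502, -0.0059, 0.3463]
ee_rot: [1.427, 2.441, 0.243]
force: [-0.5, -0.7, -0.0]
width: 0.895
```

```bash
cat > chk.py <<'E'
from h import *
import sys
rep();s,R=st();z=R[:,2];th=np.arctan2(np.hypot(z[0],z[1]),-z[2]);al=np.arctan2(z[1],z[0]);print("tilt",th,al)
if len(sys.argv)>4:print("roll",(Ro.from_matrix(R).inv()*tgt(th,al,float(sys.argv[4]))).as_rotvec()[2])
go([float(a) for a in sys.argv[1:4]])
E
python3 chk.py .457 -.006 .12 2.088
```

```text
9.42 p [450.2  -5.9 346.3] z [ 0.342 -0.007 -0.94 ] x [-0.46   0.871 -0.173] F [-0.5 -0.7 -0. ] w 0.89 q [-0.31  -0.173  0.128  2.043  0.112  0.931  0.282]
tilt 0.3487026895008515 -0.019752631789775668
roll -0.004424997706875065
slide [ 36.1 -61.1 215. ]
```

```bash
cat > ik.py <<'E'
from kin2 import *
P=np.load("kin2.npy")
lo=np.array([-2.62,-.44,-1.27,.08,-1.32,.12,-2.74]);hi=np.array([2.62,2.09,1.32,2.57,4.46,2,2.74])
def ik(p,R,q0):
    def f(q):
        a,b=fk(q,P);return np.r_[(a-p)*10,Ro.from_matrix(R.T@b).as_rotvec()*3,(q-q0)*.003]
    o=least_squares(f,np.clip(q0,lo+.01,hi-.01),bounds=(lo,hi));a,b=fk(o.x,P);return o.x,np.linalg.norm(a-p),np.linalg.norm(Ro.from_matrix(R.T@b).as_rotvec())
E
python3 - <<'E'
from h import *
from ik import *
s,R=st();q=s["joints"]
for p in([.457,-.006,.12],[.459,-.006,.019],[.463,-.006,.019],[.49,-.006,.019]):
    q,e,f=ik(np.array(p),R,q);print(p,np.round(q,3),round(e,4),round(f,4))
E
```

```text
[0.457, -0.006, 0.12] [-0.28   0.154  0.145  2.402  0.134  0.245  0.248] 0.0 0.0
[0.459, -0.006, 0.019] [ 0.364  0.491 -0.64   2.439  1.745  0.354 -1.346] 0.0 0.0
[0.463, -0.006, 0.019] [ 0.36   0.493 -0.633  2.43   1.732  0.35  -1.33 ] 0.0 0.0
[0.49, -0.006, 0.019] [ 0.336  0.508 -0.594  2.371  1.636  0.333 -1.214] 0.0 0.0
```

```bash
python3 - <<'E'
from h import *
from ik import *
s,R=st();q=s["joints"]
for z in np.arange(.34,.018,-.02):
    q,e,f=ik(np.array([.457,-.006,z]),R,q);print(round(z,2),np.round(q,3),round(e,4),round(f,4))
for x in np.arange(.463,.65,.03):
    q,e,f=ik(np.array([x,-.006,.02]),R,q);print(round(x,2),np.round(q,3),round(e,4),round(f,4))
E
```

```text
0.34 [-0.31  -0.157  0.134  2.046  0.11   0.91   0.287] 0.0 0.0
0.32 [-0.309 -0.142  0.136  2.085  0.111  0.857  0.285] 0.0 0.0
0.3 [-0.307 -0.126  0.138  2.123  0.112  0.803  0.282] 0.0 0.0
0.28 [-0.306 -0.106  0.14   2.159  0.114  0.748  0.279] 0.0 0.0
0.26 [-0.305 -0.085  0.142  2.194  0.115  0.691  0.277] 0.0 0.0
0.24 [-0.303 -0.06   0.145  2.228  0.116  0.632  0.274] 0.0 0.0
0.22 [-0.301 -0.032  0.147  2.261  0.118  0.572  0.272] 0.0 0.0
0.2 [-2.990e-01 -1.000e-03  1.490e-01  2.292e+00  1.190e-01  5.100e-01
  2.690e-01] 0.0 0.0
0.18 [-0.297  0.033  0.151  2.322  0.12   0.446  0.266] 0.0 0.0
0.16 [-0.294  0.07   0.152  2.351  0.122  0.38   0.264] 0.0 0.0
0.14 [-0.292  0.11   0.154  2.378  0.124  0.313  0.26 ] 0.0 0.0
0.12 [-0.29   0.154  0.156  2.403  0.126  0.244  0.256] 0.0 0.0
0.1 [-0.289  0.201  0.159  2.426  0.128  0.174  0.252] 0.0 0.0
0.08 [-0.166  0.252  0.019  2.438  0.455  0.12  -0.078] 0.0 0.0
0.06 [-0.013  0.31  -0.162  2.443  1.163  0.12  -0.788] 0.0 0.0
0.04 [ 0.145  0.38  -0.358  2.446  1.621  0.194 -1.241] 0.0 0.0
0.02 [ 0.243  0.454 -0.486  2.452  1.822  0.278 -1.435] 0.0 0.0
0.46 [ 0.232  0.456 -0.47   2.439  1.802  0.269 -1.411] 0.0 0.0
0.49 [ 0.181  0.47  -0.395  2.376  1.673  0.232 -1.266] 0.0 0.0
0.52 [ 0.169  0.493 -0.372  2.309  1.496  0.225 -1.072] 0.0 0.0
0.55 [ 0.205  0.526 -0.413  2.237  1.339  0.258 -0.894] 0.0 0.0
0.58 [ 0.244  0.564 -0.462  2.164  1.231  0.303 -0.763] 0.0 0.0
0.61 [ 0.275  0.603 -0.505  2.09   1.156  0.35  -0.663] 0.0 0.0
0.64 [ 0.297  0.643 -0.539  2.016  1.099  0.396 -0.582] 0.0 0.0
```

{"fn": "jog_arm", "kwargs": {
  "increments": [
    {"slide": [6,-11,30],"roll": 0,"gripper": 0.92},
    {"slide": [12,-22,60],"roll": 0,"gripper": 0.92},
    {"slide": [17,-32,90],"roll": 0,"gripper": 0.92},
    {"slide": [17,-32,90],"roll": 0,"gripper": 0.92},
    {"slide": [17,-32,90],"roll": 0,"gripper": 0.92},
    {"slide": [17,-32,90],"roll": 0,"gripper": 0.92},
    {"slide": [17,-32,90],"roll": 0,"gripper": 0.92},
    {"slide": [17,-32,90],"roll": 0,"gripper": 0.92},
    {"slide": [17,-32,90],"roll": 0,"gripper": 0.92},
    {"slide": [17,-32,90],"roll": 0,"gripper": 0.92}
  ]
}}

```text
clock: 10.25
position: [0.447, -0.0074, 0.2501]
ee_rot: [1.418, 2.444, 0.243]
force: [0.1, -0.1, -0.4]
width: 0.916
```

```bash
python3 chk.py .459 -.006 .11 2.088; python3 chk.py .459 -.006 .22
```

```text
10.25 p [447.   -7.4 250.1] z [ 0.343 -0.006 -0.939] x [-0.465  0.868 -0.176] F [ 0.1 -0.1 -0.4] w 0.92 q [-0.305 -0.093  0.142  2.228  0.121  0.664  0.275]
tilt 0.3501983357479917 -0.01854519529210286
roll 0.00209333248512367
slide [ 20.3 -30.8 135.7]
10.25 p [447.   -7.4 250.1] z [ 0.343 -0.006 -0.939] x [-0.465  0.868 -0.176] F [ 0.1 -0.1 -0.4] w 0.92 q [-0.305 -0.093  0.142  2.228  0.121  0.664  0.275]
tilt 0.3501983357479917 -0.01854519529210286
slide [ 1.   1.6 32.4]
```

{"fn": "jog_arm", "kwargs": {
  "increments": [
    {"slide": [1,1.6,32],"roll": 0,"gripper": 0.92},
    {"slide": [3,-2,44],"roll": 0,"gripper": 0.92},
    {"slide": [6,-6,57],"roll": 0,"gripper": 0.92},
    {"slide": [9,-11,73],"roll": 0,"gripper": 0.92},
    {"slide": [12,-17,91],"roll": 0,"gripper": 0.92},
    {"slide": [16,-23,111],"roll": 0,"gripper": 0.92},
    {"slide": [19,-29,129],"roll": 0,"gripper": 0.92},
    {"slide": [20.3,-30.8,135.7],"roll": 0,"gripper": 0.92},
    {"slide": [20.3,-30.8,135.7],"roll": 0,"gripper": 0.92},
    {"slide": [20.3,-30.8,135.7],"roll": 0,"gripper": 0.92}
  ]
}}

```text
clock: 11.08
position: [0.4586, -0.0062, 0.1094]
ee_rot: [1.419, 2.445, 0.241]
force: [0.5, -0.3, 0.1]
width: 0.918
```

```bash
python3 chk.py .459 -.006 .02 2.088; python3 - <<'E'
from h import *
for n in("side","top"):
    im=arm.get_image(n);cv2.imwrite(f"pics/{n}2.png",im["frame"]);f=im["frame"]
    c=f[90:270,290:490] if n=="side" else f[150:330,280:440]
    cv2.imwrite(f"pics/{n}2c.png",cv2.resize(c,None,fx=3.3,fy=3.3,interpolation=2))
E
```

```text
11.08 p [458.6  -6.2 109.4] z [ 0.341 -0.007 -0.94 ] x [-0.465  0.868 -0.175] F [ 0.5 -0.3  0.1] w 0.92 q [-0.291  0.179  0.161  2.411  0.121  0.211  0.267]
tilt 0.348475266354703 -0.020146663426824158
roll 0.0018648563502543327
slide [ 15.6 -25.8  84.2]
```

View pics/side2c.png

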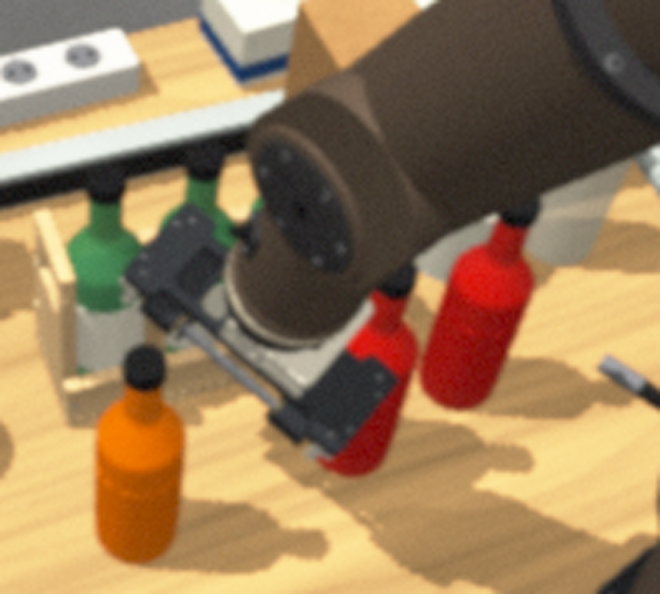

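View pics/top2c.png

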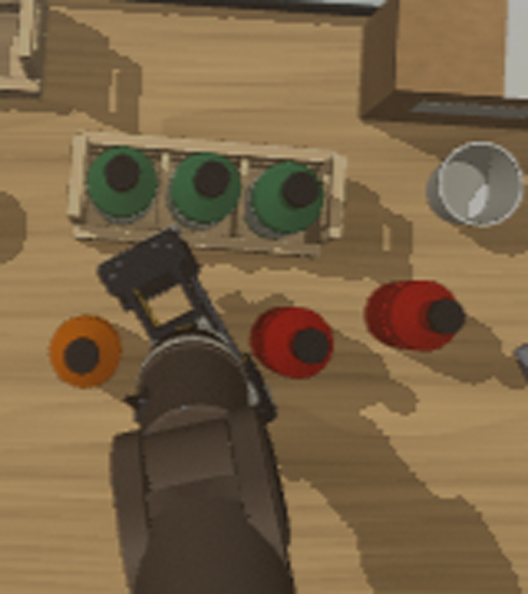

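{"fn": "jog_arm", "kwargs": {
  "increments": [
    {"slide": [0.8,-1.3,4.2],"roll": 0,"gripper": 0.92},
    {"slide": [1.6,-2.6,8.4],"roll": 0,"gripper": 0.92},
    {"slide": [2.4,-3.9,12.6],"roll": 0,"gripper": 0.92},
    {"slide": [3.1,-5.2,16.8],"roll": 0,"gripper": 0.92},
    {"slide": [3.9,-6.5,21],"roll": 0,"gripper": 0.92},
    {"slide": [4.7,-7.8,25.2],"roll": 0,"gripper": 0.92},
    {"slide": [5.5,-9.1,29.4],"roll": 0,"gripper": 0.92},
    {"slide": [6.3,-10.4,33.6],"roll": 0,"gripper": 0.92},
    {"slide": [6.3,-10.4,33.6],"roll": 0,"gripper": 0.92},
    {"slide": [6.3,-10.4,33.6],"roll": 0,"gripper": 0.92}
  ]
}}

```text
clock: 12.02
position: [0.458, -0.0061, 0.0725]
ee_rot: [1.419, 2.446, 0.241]
force: [-0.2, 0.2, -0.2]
width: 0.919
```

```bash
python3 chk.py .459 -.006 .02 2.088
```

```text
12.02 p [458.   -6.1  72.5] z [ 0.341 -0.006 -0.94 ] x [-0.466  0.868 -0.175] F [-0.2  0.2 -0.2] w 0.92 q [-0.09   0.273 -0.071  2.436  0.716  0.119 -0.335]
tilt 0.34776285712765564 -0.01858417802059618
roll 0.002232216566771363
slide [  8.8 -14.5  49.7]
```

{"fn": "jog_arm", "kwargs": {
  "increments": [
    {"slide": [1,-1.6,5.5],"roll": 0,"gripper": 0.92},
    {"slide": [2,-3.2,11],"roll": 0,"gripper": 0.92},
    {"slide": [2.9,-4.8,16.6],"roll": 0,"gripper": 0.92},
    {"slide": [3.9,-6.4,22],"roll": 0,"gripper": 0.92},
    {"slide": [4.9,-8.1,27.6],"roll": 0,"gripper": 0.92},
    {"slide": [5.9,-9.7,33],"roll": 0,"gripper": 0.92},
    {"slide": [6.9,-11.3,38.7],"roll": 0,"gripper": 0.92},
    {"slide": [7.8,-12.9,44.2],"roll": 0,"gripper": 0.92},
    {"slide": [8.6,-14.2,48.7],"roll": 0,"gripper": 0.92},
    {"slide": [8.6,-14.2,48.7],"roll": 0,"gripper": 0.92}
  ]
}}

```text
clock: 12.85
position: [0.4583, -0.0065, 0.0207]
ee_rot: [1.421, 2.447, 0.238]
force: [-0.6, -0.3, -0.1]
width: 0.919
```

```bash
python3 chk.py .499 -.0085 .02 2.088;python3 - <<'E'
from h import *
for n in("side","top","wrist"):
    im=arm.get_image(n);f=im["frame"]
    c=f[90:270,290:490] if n=="side" else f[150:330,280:440]
    if n=="wrist":c=f[::2,::2]
    cv2.imwrite(f"pics/{n}3c.png",cv2.resize(c,None,fx=3,fy=3,interpolation=2)[:600,:800])
E
```

```text
12.85 p [458.3  -6.5  20.7] z [ 0.338 -0.007 -0.941] x [-0.465  0.868 -0.174] F [-0.6 -0.3 -0.1] w 0.92 q [ 0.159  0.435 -0.38   2.456  1.864  0.229 -1.477]
tilt 0.34540116408134075 -0.021895215391462563
roll 0.001262380387960026
slide [-20.5  32.1  14.4]
```

View pics/side3c.png

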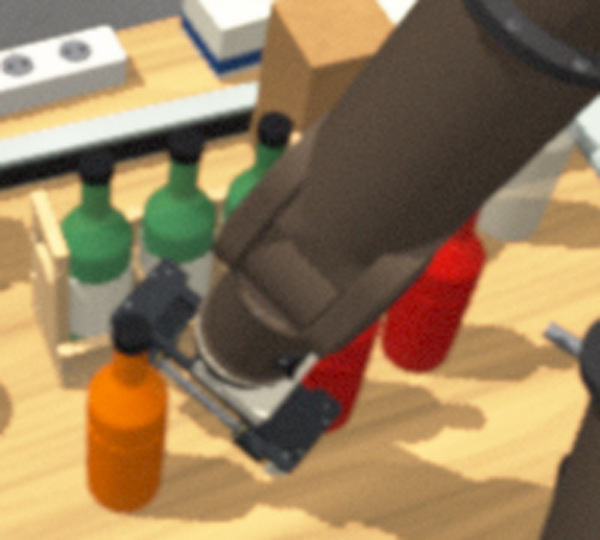

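View pics/top3c.png

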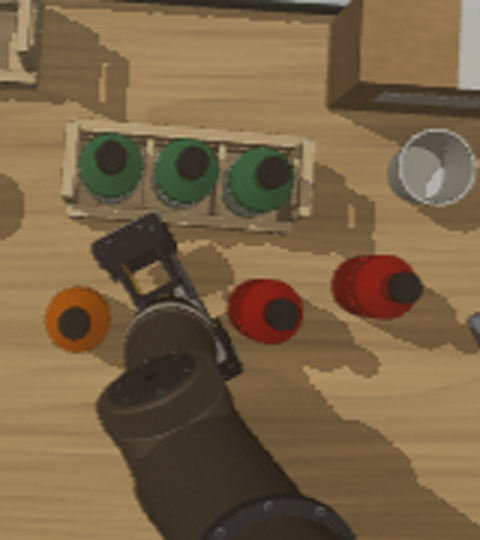

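{"fn": "jog_arm", "kwargs": {
  "increments": [
    {"slide": [-1.0,1.6,1.2],"roll": 0,"gripper": 0.92},
    {"slide": [-2.0,3.2,2.2],"roll": 0,"gripper": 0.92},
    {"slide": [-3.2,5.0,3.2],"roll": 0,"gripper": 0.92},
    {"slide": [-4.5,7.0,4.1],"roll": 0,"gripper": 0.92},
    {"slide": [-6.0,9.3,5.1],"roll": 0,"gripper": 0.92},
    {"slide": [-7.5,11.7,6.2],"roll": 0,"gripper": 0.92},
    {"slide": [-9.0,14.0,7.2],"roll": 0,"gripper": 0.92},
    {"slide": [-10.5,16.3,8.3],"roll": 0,"gripper": 0.92},
    {"slide": [-12.0,18.6,9.4],"roll": 0,"gripper": 0.92},
    {"slide": [-12.0,18.6,9.4],"roll": 0,"gripper": 0.92}
  ]
}}

```text
clock: 13.83
position: [0.4822, -0.0062, 0.0203]
ee_rot: [1.418, 2.448, 0.242]
force: [-5.3, 2.9, 3.2]
width: 0.92
```

```bash
cat > car.py <<'E'
from h import *
import sys
tag=sys.argv[1];im=arm.get_image("top");f=im["frame"];w=cloud(im).reshape(-1,3);w=w[~np.isnan(w[:,0])]
im2=arm.get_image("side");s=cloud(im2).reshape(-1,3);s=s[~np.isnan(s[:,0])]
cv2.imwrite(f"pics/t{tag}.png",cv2.resize(f[110:330,180:500],None,fx=2.4,fy=2.4,interpolation=2))
cv2.imwrite(f"pics/s{tag}.png",cv2.resize(im2["frame"][60:270,160:500],None,fx=2.3,fy=2.3,interpolation=2))
for nm,c in(("top",w),("side",s)):
    q=c[(c[:,2]>.035)&(c[:,2]<.056)&(c[:,0]>.5)&(c[:,0]<.7)&(c[:,1]>-.17)&(c[:,1]<.12)]
    o=[]
    for y in np.arange(-.15,.12,.02):
        p=q[abs(q[:,1]-y)<.01]
        if len(p)>4:o.append((y*1000,p[:,0].min()*1000))
    print(nm,np.round(o).astype(int).tolist(),"z>.1 yr",np.round(np.percentile(c[(c[:,2]>.12)&(c[:,2]<.178)&(c[:,0]>.52)&(c[:,0]<.75)&(abs(c[:,1]+.02)<.14)][:,1],[1,99])*1000))
    for k in range(3):
        pass
q=w[(w[:,2]>.228)&(w[:,2]<.24)&(w[:,0]>.5)&(w[:,0]<.75)&(abs(w[:,1])<.16)]
from scipy import ndimage
if len(q)>3:
    k=np.sort(q[:,1]);print("caps",np.round(q[np.argsort(q[:,1])][::max(1,len(q)//12),:2]*1000).tolist())
E
python3 chk.py .499 -.0085 .02; python3 car.py 4
```

```text
13.83 p [482.2  -6.2  20.3] z [ 0.34  -0.005 -0.94 ] x [-0.467  0.867 -0.173] F [-5.3  2.9  3.2] w 0.92 q [ 0.108  0.446 -0.305  2.408  1.787  0.189 -1.384]
tilt 0.3467735078509394 -0.014437352560534212
slide [-9.8 12.4  6. ]
top [[-130, 513], [-110, 515], [-90, 515], [-70, 518], [-50, 521], [-30, 524], [-10, 527], [10, 558], [30, 535], [50, 532], [70, 535], [90, 538]] z>.1 yr [-140.   96.]
side [[-10, 524], [50, 533], [70, 532], [90, 536]] z>.1 yr [-43.  97.]
caps [[565.0, -109.0], [559.0, -103.0], [575.0, -98.0], [562.0, -92.0], [562.0, -84.0], [580.0, -30.0], [572.0, -24.0], [583.0, -18.0], [577.0, -10.0], [584.0, 45.0], [584.0, 50.0], [584.0, 55.0], [590.0, 61.0]]
```

View pics/t4.png

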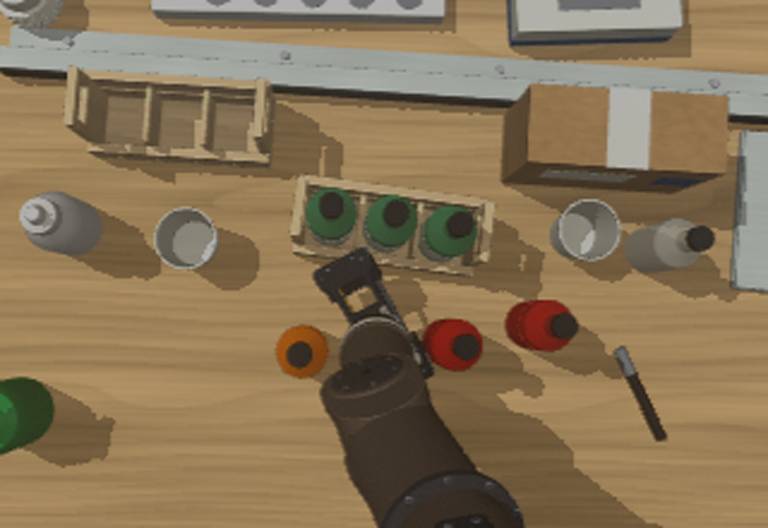

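View pics/s4.png

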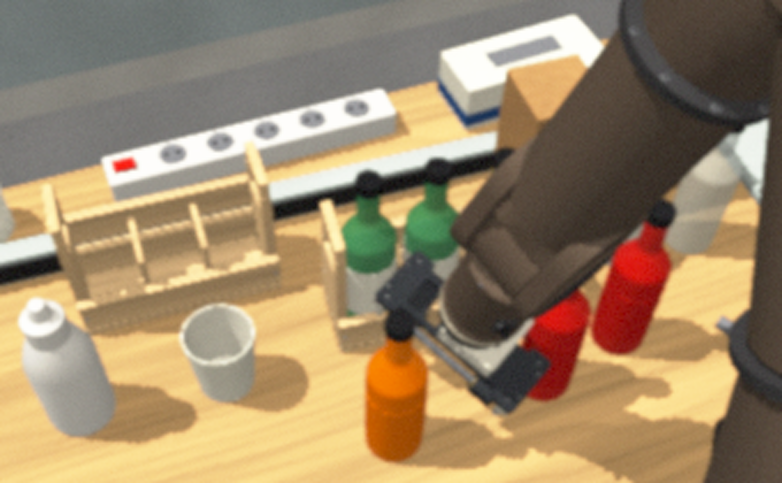

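```bash
cat > s6.py <<'E'
import s2,srch
from s2 import *
sl=.105
s2.n=np.array([1,-sl])/np.hypot(1,sl);s2.l=np.array([sl,1])/np.hypot(1,sl);s2.fc=np.array([.525,-.0205])
c3=[(.5855,.0525),(.5785,-.020),(.5685,-.095)]
s2.FB=[(x,y,.032,.16) for x,y in c3]+[(x,y,.015,.24) for x,y in c3]
s2.ZC=.05
rows=[]
for w in(1,.8,.6):
 for psd in(174,177.2,180):
  for cl in np.arange(-.06,.031,.005):
   for zm in(.01,.02):
    v=(.348,-.02,np.radians(psd),w,cl,zm);T=terms(v,True)
    if isinstance(T,tuple):rows.append((min(T[0],T[1]),w,psd,cl,zm,T[0],T[1],T[2],T[3],T[4],*T[5]))
rows.sort(key=lambda r:-r[0])
for r in rows[:14]:print(np.round(r,4).tolist())
E
python3 s6.py; python3 - <<'E'
from h import *
from ik import *
s,R=st();q=s["joints"]
print((Ro.from_matrix(R).inv()*tgt(.348,-.02,3.093)).as_rotvec())
R2=tgt(.348,-.02,3.093).as_matrix()
q,e,f=ik(np.array([.475,-.006,.25]),R,q);print(np.round(q,3),e,f)
q,e,f=ik(np.array([.48,.03,.25]),R2,q);print(np.round(q,3),e,f)
for p in([.51,.03,.15],[.51,.03,.08],[.51,.03,.025],[.58,.02,.025],[.65,-.0,.025]):
    q,e,f=ik(np.array(p),R2,q);print(p,np.round(q,3),e,f)
E
```

```text
[0.0009, 0.8, 174.0, -0.01, 0.02, 0.0087, 0.0009, 0.0909, 0.0244, 0.0265, 0.5192, 0.0121]
[0.0007, 0.6, 174.0, -0.0, 0.02, 0.0087, 0.0007, 0.091, 0.0242, 0.0265, 0.5194, 0.0129]
[0.0002, 1.0, 174.0, -0.02, 0.02, 0.0088, 0.0002, 0.0908, 0.0247, 0.0265, 0.5191, 0.0113]
[-0.0011, 1.0, 174.0, -0.015, 0.02, 0.0087, -0.0011, 0.0915, 0.0247, 0.0265, 0.5196, 0.0163]
[-0.0014, 0.8, 174.0, -0.005, 0.02, 0.0087, -0.0014, 0.0916, 0.0244, 0.0265, 0.5198, 0.0171]
[-0.0017, 0.6, 174.0, 0.005, 0.02, 0.0086, -0.0017, 0.0917, 0.0242, 0.0265, 0.5199, 0.0179]
[-0.0019, 1.0, 174.0, -0.02, 0.01, 0.0088, -0.0019, 0.0885, 0.0147, 0.0165, 0.5191, 0.0113]
[-0.0024, 0.8, 174.0, -0.01, 0.01, 0.0087, -0.0024, 0.0886, 0.0144, 0.0165, 0.5192, 0.0121]
[-0.0029, 0.6, 174.0, -0.0, 0.01, 0.0087, -0.0029, 0.0887, 0.0142, 0.0165, 0.5194, 0.0129]
[-0.0029, 0.6, 174.0, -0.005, 0.01, 0.0087, -0.0029, 0.088, 0.0142, 0.0165, 0.5188, 0.0079]
[-0.0029, 0.6, 174.0, -0.005, 0.02, 0.0087, -0.0029, 0.0904, 0.0242, 0.0265, 0.5188, 0.0079]
[-0.0031, 0.6, 180.0, -0.005, 0.01, 0.009, -0.0031, 0.0847, 0.0135, 0.0169, 0.5156, 0.0071]
[-
[... 288 characters left out ...]
e-06 8.559052715686355e-06
[ 0.088  0.007 -0.327  2.137  0.145  0.666  1.185] 2.925226845409178e-07 2.2549140924331295e-06
[0.51, 0.03, 0.15] [-0.018  0.196 -0.233  2.229  0.342  0.405  0.99 ] 2.491382478867683e-07 1.6167666731389336e-06
[0.51, 0.03, 0.08] [-0.211  0.318 -0.014  2.317  0.48   0.189  0.841] 3.3395132439415485e-07 2.557571578095372e-06
[0.51, 0.03, 0.025] [-0.079  0.45  -0.18   2.345  1.494  0.162 -0.169] 3.6708652533012434e-06 2.2991999231153025e-05
[0.58, 0.02, 0.025] [ 0.129  0.538 -0.384  2.172  1.165  0.282  0.247] 6.915456140641006e-07 4.861935274033619e-06
[0.65, -0.0, 0.025] [ 0.255  0.631 -0.497  1.998  1.022  0.387  0.488] 2.502933511773253e-07 1.8895085919301538e-06
```

```bash
cat >> s6.py <<'E'
print("diag")
for cl in np.arange(-.03,.041,.01):
    T=terms((.348,-.02,2.088,.92,cl,.0035),True);print(round(cl,3),[np.round(a,4) for a in T])
E
sed -i 's/^for r in rows\[:14\].*$//' s6.py; python3 s6.py
```

```text
diag
-0.03 [np.float64(0.0127), np.float64(-0.0315), np.float64(0.0512), np.float64(0.019), np.float64(0.0493), array([ 0.473 , -0.0716]), array([ 0.3469, -0.069 ,  0.3668])]
-0.02 [np.float64(0.0087), np.float64(-0.029), np.float64(0.0504), np.float64(0.019), np.float64(0.0493), array([ 0.4741, -0.0616]), array([ 0.3479, -0.0591,  0.3668])]
-0.01 [np.float64(0.003), np.float64(-0.0303), np.float64(0.05), np.float64(0.019), np.float64(0.0493), array([ 0.4751, -0.0517]), array([ 0.349 , -0.0491,  0.3668])]
0.0 [np.float64(-0.0015), np.float64(-0.0288), np.float64(0.0498), np.float64(0.019), np.float64(0.0493), array([ 0.4762, -0.0417]), array([ 0.35  , -0.0392,  0.3668])]
0.01 [np.float64(-0.0031), np.float64(-0.0207), np.float64(0.0498), np.float64(0.019), np.float64(0.0493), array([ 0.4772, -0.0318]), array([ 0.3511, -0.0293,  0.3668])]
0.02 [np.float64(-0.0014), np.float64(-0.0132), np.float64(0.0502), np.float64(0.019), np.float64(0.0493), array([ 0.4783, -0.0218]), array([ 0.3521, -0.0193,  0.3668])]
0.03 [np.float64(0.0032), np.float64(-0.0052), np.float64(0.0508), np.float64(0.019), np.float64(0.0493), array([ 0.4793, -0.0119]), array([ 0.3532, -0.0094,  0.3668])]
0.04 [np.float64(0.0098), np.float64(0.0028), np.float64(0.0517), np.float64(0.019), np.float64(0.0493), array([ 0.4804, -0.0019]), array([0.3542, 0.0006, 0.3668])]
```

```bash
cat > s7.py <<'E'
from s2 import *
R=tgt=Ro.from_rotvec(np.array([np.sin(-.02),-np.cos(-.02),0])*.348)*Ro.from_euler("z",2.088)*Ro.from_euler("x",np.pi)
H=R.apply(np.vstack([fingers(.92),body]))
for y in(-.006,0,.006,.012,.02):
  for x in(.458,.466,.474,.482,.49,.498,.506,.514):
    P=H+[x,y,.020];o=[]
    for a,b,r,z in disks[:2]+disks[3:5]:
        k=P[:,2]<z;o.append((np.hypot(P[k,0]-a,P[k,1]-b)-r).min()*1000)
    print(y,x,np.round(o,1))
E
python3 s7.py
```

```text
-0.006 0.458 [ 5.3 11.  16.2 28. ]
-0.006 0.466 [ 8.4  6.6 16.4 23.6]
-0.006 0.474 [11.2  2.7 18.4 19.7]
-0.006 0.482 [15.3 -1.6 18.1 15.4]
-0.006 0.49 [19.6 -5.8 18.8 11.2]
-0.006 0.498 [23.5 -9.5 19.9  7.5]
-0.006 0.506 [ 27.9 -10.7  20.2   6.3]
-0.006 0.514 [ 31.5 -10.5  22.2   6.5]
0 0.458 [ 0.4 16.  10.2 33. ]
0 0.466 [ 2.7 11.8 10.4 28.8]
0 0.474 [ 5.9  7.6 12.6 24.6]
0 0.482 [10.5  3.9 12.1 20.9]
0 0.49 [14.2 -0.7 12.9 16.3]
0 0.498 [18.6 -3.7 13.9 13.3]
0 0.506 [22.6 -4.7 14.3 12.3]
0 0.514 [25.8 -4.5 16.7 12.5]
0.006 0.458 [-4.9 21.   4.2 38. ]
0.006 0.466 [-3.  17.1  4.5 34.1]
0.006 0.474 [ 0.9 12.7  6.8 29.7]
0.006 0.482 [ 5.3  8.6  6.1 25.6]
0.006 0.49 [ 9.1  4.7  7.1 21.7]
0.006 0.498 [13.6  2.1  7.9 19.1]
0.006 0.506 [17.4  1.3  8.4 18.3]
0.006 0.514 [20.1  1.5 11.4 18.5]
0.012 0.458 [-10.9  26.2  -1.8  43.2]
0.012 0.466 [-8.4 22.  -1.3 39. ]
0.012 0.474 [-3.8 18.1  1.  35.1]
0.012 0.482 [-0.1 13.7  0.1 30.7]
0.012 0.49 [ 4.3 10.2  1.5 27.2]
0.012 0.498 [ 8.2  8.   1.9 25. ]
0.012 0.506 [12.1  7.3  2.6 24.3]
0.012 0.514 [14.5  7.5  6.4 24.5]
0.02 0.458 [-18.8  33.1  -9.7  50.1]
0.02 0.466 [-15.1  28.9  -8.5  45.9]
0.02 0.474 [-10.6  24.7  -6.2  41.7]
0.02 0.482 [-7.  20.7 -7.8 37.7]
0.02 0.49 [-2.4 17.7 -5.7 34.7]
0.02 0.498 [ 1.3 15.9 -6.  32.9]
0.02 0.506 [ 4.3 15.3 -4.7 32.3]
0.02 0.514 [ 7.1 15.5 -0.8 32.5]
```

```bash
cat > look.py <<'E'
from h import *
from scipy.optimize import least_squares
def circ(p,r,x0):
    return least_squares(lambda c:np.hypot(p[:,0]-c[0],p[:,1]-c[1])-r,x0,loss="soft_l1",f_scale=.002).x
s0=np.load("sidew.npy").reshape(-1,3);t0=np.load("topw.npy").reshape(-1,3)
a=arm.get_image("side");b=arm.get_image("top");s=cloud(a).reshape(-1,3);t=cloud(b).reshape(-1,3)
fs0=np.load("side0.npz")["frame"].reshape(-1,3).astype(int);ft0=np.load("top0.npz")["frame"].reshape(-1,3).astype(int)
for nm,x0,sel in(("red1",(.422,-.107),lambda f:(f[:,2]>70)&(f[:,1]<60)&(f[:,0]<60)),("orange",(.412,.083),lambda f:(f[:,2]>110)&(f[:,1]<130)&(f[:,0]<60)&(f[:,1]>40)),("red2",(.448,-.22),lambda f:(f[:,2]>70)&(f[:,1]<60)&(f[:,0]<60))):
    for lab,S,T,FS,FT in(("before",s0,t0,fs0,ft0),("now",s,t,a["frame"].reshape(-1,3).astype(int),b["frame"].reshape(-1,3).astype(int))):
        o=[]
        for c,f in((S,FS),(T,FT)):
            k=sel(f)&(c[:,2]>.02)&(c[:,2]<.14)&(np.hypot(c[:,0]-x0[0],c[:,1]-x0[1])<.045)
            o.append((np.round(circ(c[k],.032,x0)*1000,1).tolist(),int(k.sum())) if k.sum()>25 else int(k.sum()))
            k=(c[:,2]>.217)&(c[:,2]<.23)&(np.hypot(c[:,0]-x0[0],c[:,1]-x0[1])<.03)
            o.append(np.round(np.mean(c[k],0)*1000,1).tolist() if k.sum()>3 else 0)
        print(nm,lab,o)
E
python3 look.py
```

```text
red1 before [([422.9, -108.0], 667), [420.3, -105.7, 224.2], ([421.9, -105.1], 82), [421.8, -104.6, 225.4]]
red1 now [([423.4, -108.1], 467), 0, ([422.5, -105.4], 76), [422.7, -105.4, 225.0]]
orange before [([412.1, 82.5], 652), [409.6, 83.5, 224.2], 24, [411.0, 84.9, 225.2]]
orange now [([412.0, 82.4], 631), [409.3, 83.8, 224.6], ([410.5, 84.6], 27), [411.0, 84.9, 225.3]]
red2 before [([449.1, -221.2], 682), [446.4, -218.8, 224.2], ([447.9, -218.2], 157), [447.9, -217.4, 225.0]]
red2 now [([449.0, -221.2], 668), [445.0, -219.6, 224.3], ([448.0, -218.3], 153), [447.7, -217.5, 225.4]]
```

{"fn": "jog_arm", "kwargs": {
  "increments": [
    {"slide": [3.4,0,-1],"roll": 0,"gripper": 0.92},
    {"slide": [6.6,0,-2.5],"roll": 0,"gripper": 0.92},
    {"slide": [6.6,0,-2.5],"roll": 0,"gripper": 0.92},
    {"slide": [6.6,0,-2.5],"roll": 0,"gripper": 0.92},
    {"slide": [6.6,0,-2.5],"roll": 0,"gripper": 0.92},
    {"slide": [6.6,0,-2.5],"roll": 0,"gripper": 0.92},
    {"slide": [6.6,0,-2.5],"roll": 0,"gripper": 0.92},
    {"slide": [6.6,0,-2.5],"roll": 0,"gripper": 0.92},
    {"slide": [6.6,0,-2.5],"roll": 0,"gripper": 0.92},
    {"slide": [6.6,0,-2.5],"roll": 0,"gripper": 0.92}
  ]
}}

```text
clock: 14.87
position: [0.4795, -0.0016, 0.0218]
ee_rot: [1.419, 2.445, 0.241]
force: [0.7, -0.6, -0.6]
width: 0.921
```

```bash
python3 chk.py .482 .006 .02; cat > s8.py <<'E'
import s2
from s2 import *
sl=.105
s2.n=np.array([1,-sl])/np.hypot(1,sl);s2.l=np.array([sl,1])/np.hypot(1,sl);s2.fc=np.array([.525,-.0205])
c3=[(.5855,.0525),(.5785,-.020),(.5685,-.095)]
s2.FB=[(x,y,.032,.16) for x,y in c3]+[(x,y,.015,.24) for x,y in c3]
s2.ZC=.0505
for a,b in((-.03,.005),(-.03,.02),(-.03,.05)):
  o=DE(lambda v:-terms((.348,-.02,v[0],v[1],v[2],v[3])),[(0.5,3.2),(.2,1),(a,b),(.0035,.02)],maxiter=40,popsize=12,seed=1,polish=False)
  print(-o.fun,np.round(o.x,3),[np.round(q,4) for q in terms((.348,-.02,*o.x),True)])
E
timeout 500 python3 s8.py
```

```text
14.87 p [479.5  -1.6  21.8] z [ 0.342 -0.007 -0.94 ] x [-0.465  0.868 -0.175] F [ 0.7 -0.6 -0.6] w 0.92 q [ 0.1    0.441 -0.315  2.414  1.782  0.2   -1.397]
tilt 0.3486786437075951 -0.01977297334250796
slide [5.7 5.3 2.5]
0.0071331082910611465 [ 1.615  0.888 -0.013  0.004] [np.float64(0.0071), np.float64(0.0089), np.float64(0.0455), np.float64(0.0193), np.float64(0.0505), array([ 0.473 , -0.0263]), array([ 0.3469, -0.0238,  0.3671])]
0.007021001154776406 [ 1.539  0.897 -0.018  0.004] [np.float64(0.007), np.float64(0.0084), np.float64(0.0453), np.float64(0.0194), np.float64(0.0505), array([ 0.4728, -0.0271]), array([ 0.3466, -0.0246,  0.3672])]
0.007966424037624077 [2.046 0.908 0.041 0.004] [np.float64(0.0088), np.float64(0.009), np.float64(0.0515), np.float64(0.0193), np.float64(0.0498), array([0.4801, 0.0012]), array([0.3539, 0.0037, 0.3672])]
```

```bash
cat > s9.py <<'E'
import s2
from s2 import *
sl=.105
n=np.array([1,-sl])/np.hypot(1,sl);l=np.array([sl,1])/np.hypot(1,sl);fc=np.array([.525,-.0205])
c3=[(.5855,.0525),(.5785,-.020),(.5685,-.095)]
FB=[(x,y,.032,.16) for x,y in c3]+[(x,y,.015,.24) for x,y in c3]
def clr(x,y,z,psi,w=.92,n=n,l=l,fc=fc,FB=FB):
    R=Ro.from_rotvec(np.array([np.sin(-.02),-np.cos(-.02),0])*.348)*Ro.from_euler("z",psi)*Ro.from_euler("x",np.pi)
    P=R.apply(np.vstack([fingers(w),body]))+[x,y,z]
    o=[]
    for a,b,r,zz in disks[:2]:
        k=P[:,2]<zz;o.append((np.hypot(P[k,0]-a,P[k,1]-b)-r).min()*1000)
    k=P[:,2]<.24;g=9
    for a,b,r,zz in FB:
        k=P[:,2]<zz
        if k.any():g=min(g,(np.hypot(P[k,0]-a,P[k,1]-b)-r).min())
    k=(P[:,2]<.054)&(abs((P[:,:2]-fc)@l)<.12)
    bd=-((P[k,:2]-fc)@n).max() if k.any() else 9
    return np.round(o+[g*1000,bd*1000,P[:,2].min()*1000],1)
if __name__=="__main__":
    A=np.array([.4795,-.0016,.0218,2.088]);B=np.array([.470,-.0265,.0215,1.58])
    for t in np.linspace(0,1,9):print(round(t,2),np.round(A+(B-A)*t,4),clr(*(A+(B-A)*t)))
    print()
    for x in(.473,.48,.487,.494,.501,.51):print(x,clr(x,-.0265,.0205,1.58))
E
python3 s9.py
```

```text
0.0 [ 4.795e-01 -1.600e-03  2.180e-02  2.088e+00] [10.3  3.4 10.6  0.9  6.3]
0.12 [ 0.4783 -0.0047  0.0218  2.0245] [14.7  6.6  4.   0.2  5.9]
0.25 [ 0.4771 -0.0078  0.0217  1.961 ] [17.9  8.8 -0.7 -0.2  5.6]
0.38 [ 0.4759 -0.0109  0.0217  1.8975] [21.3 10.7 -2.5 -0.5  5.4]
0.5 [ 0.4748 -0.014   0.0216  1.834 ] [24.8 11.8 -0.7 -0.5  5.3]
0.62 [ 0.4736 -0.0172  0.0216  1.7705] [28.5 12.3  3.1 -0.3  5.2]
0.75 [ 0.4724 -0.0203  0.0216  1.707 ] [31.5 12.7  6.2  0.2  5.1]
0.88 [ 0.4712 -0.0234  0.0215  1.6435] [34.4 11.6  8.4  0.8  5.2]
1.0 [ 0.47   -0.0265  0.0215  1.58  ] [37.3  9.   9.7  1.7  5.3]

0.473 [37.2  9.   6.7 -1.3  4.3]
0.48 [37.3  8.7 -0.3 -8.3  4.3]
0.487 [ 37.4   8.9  -7.3 -15.2   4.3]
0.494 [ 37.2   8.6 -14.3 -22.2   4.3]
0.501 [ 37.5   8.7 -21.3 -29.1   4.3]
0.51 [ 37.4   8.4 -30.2 -38.1   4.3]
```

```bash
python3 - <<'E'
from s9 import *
import h
s,R=h.st();p=s["position"];print(p,clr(*p,2.088))
way=[(.470,-.004,.022,2.088),(.467,-.008,.022,1.95),(.465,-.0125,.022,1.83),(.464,-.017,.022,1.74),(.465,-.022,.0215,1.66),(.467,-.0265,.0205,1.58)]
for w_ in way:
    d=R.T@(np.array(w_[:3])-p)*1000;print(np.round(d,1),"roll",round(2.088-w_[3],3),clr(*w_))
E
```

```text
[ 0.4794575  -0.00157469  0.02181037] [10.2  3.5 10.6  0.9  6.3]
[ 2.3 -8.9 -3.4] roll 0.0 [ 7.8  6.5 15.4 10.1  6.5]
[  0.2 -13.3  -4.4] roll 0.138 [16.1 13.3  8.1  9.6  5.9]
[ -2.8 -17.2  -5. ] roll 0.258 [21.1 16.1  8.8  9.3  5.6]
[ -6.2 -20.2  -5.4] roll 0.348 [26.5 15.7 13.3  9.   5.5]
[-10.9 -22.   -4.5] roll 0.428 [32.7 13.5 14.6  7.1  5.1]
[-15.6 -22.9  -2.9] roll 0.508 [37.2  8.9 12.7  4.7  4.3]
```

{"fn": "jog_arm", "kwargs": {
  "increments": [
    {"slide": [1.2,-4.5,-1.7],"roll": 0,"gripper": 0.92},
    {"slide": [2.3,-8.9,-3.4],"roll": 0,"gripper": 0.92},
    {"slide": [1.3,-11.1,-3.9],"roll": 0.07,"gripper": 0.92},
    {"slide": [0.2,-13.3,-4.4],"roll": 0.138,"gripper": 0.92},
    {"slide": [-2.8,-17.2,-5],"roll": 0.24,"gripper": 0.92},
    {"slide": [-6.2,-20.2,-5.4],"roll": 0.34,"gripper": 0.92},
    {"slide": [-10.9,-22,-4.5],"roll": 0.428,"gripper": 0.92},
    {"slide": [-15.6,-22.9,-2.9],"roll": 0.508,"gripper": 0.92},
    {"slide": [-15.6,-22.9,-2.9],"roll": 0.508,"gripper": 0.92},
    {"slide": [-15.6,-22.9,-2.9],"roll": 0.508,"gripper": 0.92}
  ]
}}

```text
clock: 15.7
position: [0.4665, -0.0268, 0.0205]
ee_rot: [2.016, 2.041, 0.347]
force: [0.7, -0.1, 0.5]
width: 0.917
```

```bash
python3 chk.py .507 -.0283 .0195 1.58; python3 car.py 5
```

```text
15.7 p [466.5 -26.8  20.5] z [ 0.341 -0.007 -0.94 ] x [-0.01   1.    -0.011] F [ 0.7 -0.1  0.5] w 0.92 q [ 0.303  0.458 -0.482  2.432  1.795  0.254 -1.845]
tilt 0.3482944723000784 -0.02015940284110978
roll 0.0032329547730053426
slide [-1.9 37.7 14.7]
top [[-130, 513], [-110, 515], [-90, 515], [-70, 518], [-50, 527], [-30, 530], [-10, 530], [10, 529], [30, 529], [50, 532], [70, 535], [90, 538]] z>.1 yr [-141.   96.]
side [[-90, 605], [-10, 503], [10, 527], [30, 541], [50, 532], [70, 533], [90, 536]] z>.1 yr [-137.   97.]
caps [[557.0, -109.0], [570.0, -101.0], [559.0, -95.0], [565.0, -90.0], [560.0, -82.0], [566.0, -29.0], [582.0, -24.0], [582.0, -18.0], [580.0, -10.0], [587.0, 45.0], [590.0, 50.0], [590.0, 56.0], [575.0, 63.0]]
```

View pics/t5.png

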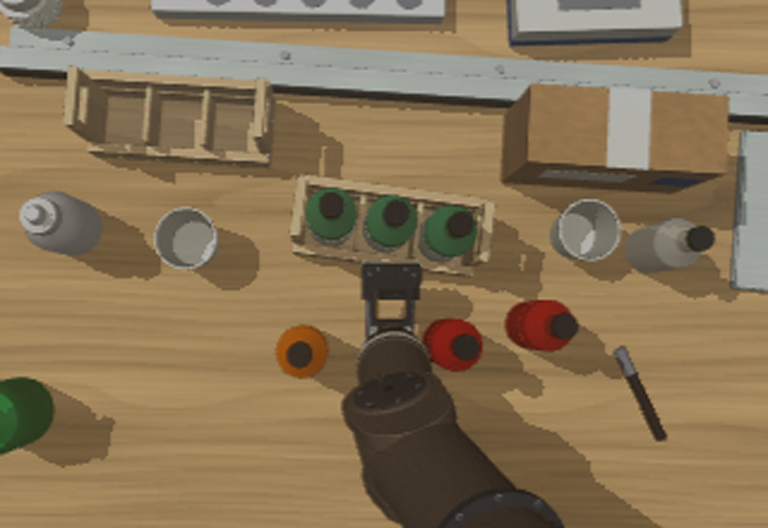

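View pics/s5.png

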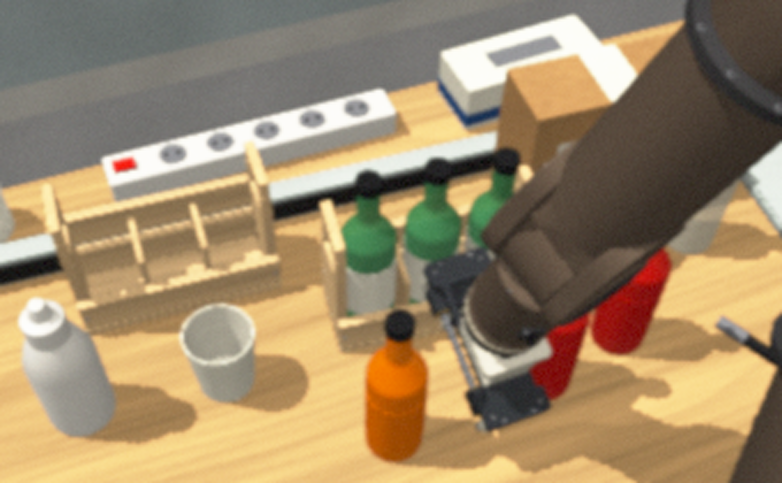

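{"fn": "jog_arm", "kwargs": {
  "increments": [
    {"slide": [-0.1,2,1.1],"roll": 0,"gripper": 0.92},
    {"slide": [-0.2,4,2.0],"roll": 0,"gripper": 0.92},
    {"slide": [-0.3,6.5,3.0],"roll": 0,"gripper": 0.92},
    {"slide": [-0.5,10,4.2],"roll": 0,"gripper": 0.92},
    {"slide": [-0.7,13.5,5.5],"roll": 0,"gripper": 0.92},
    {"slide": [-0.9,17,6.8],"roll": 0,"gripper": 0.92},
    {"slide": [-1.0,20.5,8.1],"roll": 0,"gripper": 0.92},
    {"slide": [-1.2,24,9.4],"roll": 0,"gripper": 0.92},
    {"slide": [-1.4,27.5,10.8],"roll": 0,"gripper": 0.92},
    {"slide": [-1.5,29.5,11.5],"roll": 0,"gripper": 0.92}
  ]
}}

```text
clock: 16.63
position: [0.4972, -0.0276, 0.0192]
ee_rot: [2.018, 2.041, 0.346]
force: [-9.0, -0.5, 3.7]
width: 0.924
```

```bash
python3 chk.py .55 -.0305 .0195 1.58; python3 car.py 6
```

```text
16.63 p [497.2 -27.6  19.2] z [ 0.339 -0.007 -0.941] x [-0.01   1.    -0.011] F [-9.  -0.5  3.7] w 0.92 q [ 0.235  0.473 -0.389  2.367  1.655  0.21  -1.694]
tilt 0.3463641740677817 -0.019904124709264504
roll 0.0025369287860700232
slide [-3.5 49.7 17.7]
top [[-130, 538], [-110, 541], [-90, 541], [-70, 544], [-10, 561], [10, 551], [30, 551], [50, 554], [70, 555], [90, 557]] z>.1 yr [-140.   96.]
side [[-10, 538], [10, 550], [30, 551], [50, 552], [70, 555], [90, 556]] z>.1 yr [-81.  97.]
caps [[595.0, -109.0], [592.0, -103.0], [575.0, -97.0], [594.0, -92.0], [581.0, -84.0], [594.0, -29.0], [605.0, -24.0], [588.0, -18.0], [593.0, -10.0], [614.0, 45.0], [590.0, 53.0], [590.0, 58.0], [609.0, 64.0]]
```

View pics/t6.png

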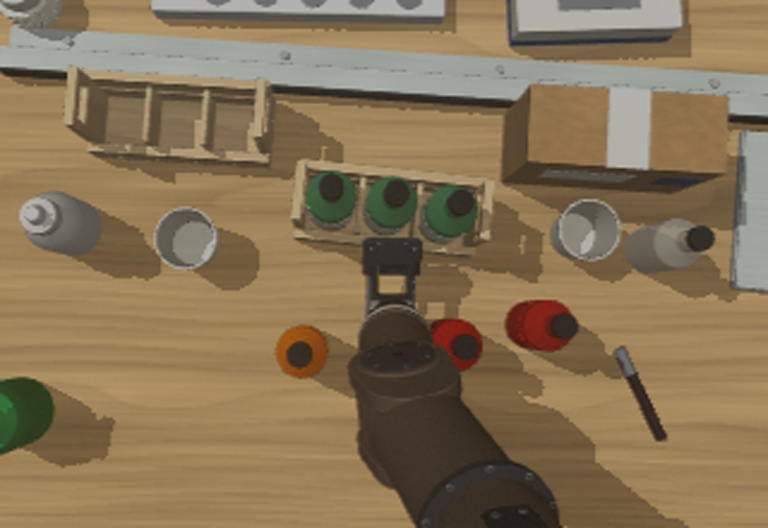

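View pics/s6.png

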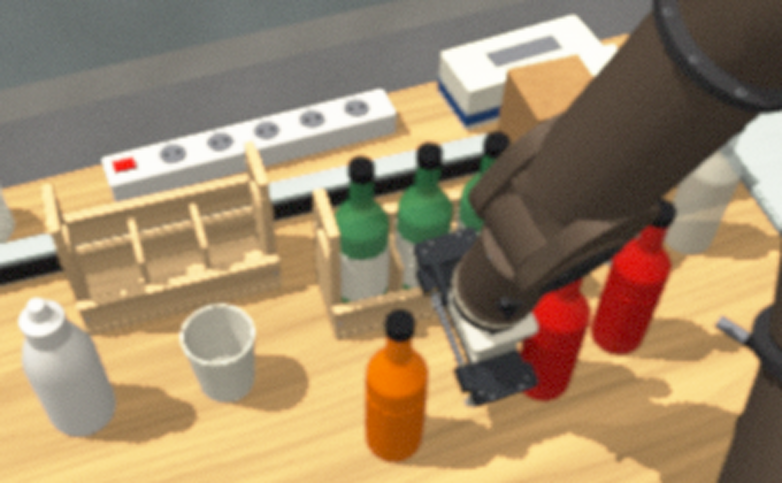

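```bash
cat > caps.py <<'E'
from h import *
import sys
im=arm.get_image("top");f=im["frame"].astype(int);K=im["intrinsics"]
def ray(u,v,z):
    d=im["R"].T@np.array([(u-K[0,2])/K[0,0],(v-K[1,2])/K[1,1],1]);o=-im["R"].T@im["t"];return o+d*(z-o[2])/d[2]
w=cloud(im)
m=(f.max(-1)<55)&(w[...,2]>.215)&(w[...,2]<.25)&(w[...,0]>.5)&(w[...,0]<.75)&(abs(w[...,1])<.2)
n,lab,stt,c=cv2.connectedComponentsWithStats(m.astype(np.uint8))
for i in range(1,n):
    if stt[i,4]>40:print("cap",np.round(c[i],1),stt[i,4],np.round(ray(*c[i],.235)*1000,1))
E
python3 caps.py; python3 - <<'E'
import sys
sys.argv=["x"]
import numpy as np,cv2
from h import *
z=np.load("top0.npz")
class A: pass
im={k:z[k] for k in z.files};f=im["frame"].astype(int);K=im["intrinsics"];w=cloud(im)
m=(f.max(-1)<55)&(w[...,2]>.215)&(w[...,2]<.25)&(w[...,0]>.5)&(w[...,0]<.75)&(abs(w[...,1])<.2)
n,lab,stt,c=cv2.connectedComponentsWithStats(m.astype(np.uint8))
for i in range(1,n):
    if stt[i,4]>40:
        u,v=c[i];d=im["R"].T@np.array([(u-K[0,2])/K[0,0],(v-K[1,2])/K[1,1],1]);o=-im["R"].T@im["t"];print(np.round((o+d*(.235-o[2])/d[2])*1000,1))
E
```

```text
cap [317.9 187.5] 81 [601.9  50.6 235. ]
cap [344.7 190. ] 89 [596.4 -22.9 235. ]
cap [371.4 193.9] 89 [587.  -96.1 235. ]
[562.   53.7 235. ]
[558.4 -20.7 235. ]
[550.9 -94.2 235. ]
```

{"fn": "jog_arm", "kwargs": {
  "increments": [
    {"slide": [0.3,-6,-2.2],"roll": 0,"gripper": 0.92},
    {"slide": [0.6,-12,-4.5],"roll": 0,"gripper": 0.92},
    {"slide": [0.8,-9,-14],"roll": 0,"gripper": 0.92},
    {"slide": [1,-1,-37],"roll": 0,"gripper": 0.92},
    {"slide": [1,10,-68],"roll": 0,"gripper": 0.92},
    {"slide": [1,23,-102],"roll": 0,"gripper": 0.92},
    {"slide": [1,36,-138],"roll": 0,"gripper": 0.92},
    {"slide": [1,49,-174],"roll": 0,"gripper": 0.92},
    {"slide": [1,63,-210],"roll": 0,"gripper": 0.92},
    {"slide": [1,75,-244],"roll": -0.05,"gripper": 1}
  ]
}}

```text
clock: 17.62
position: [0.4882, -0.0293, 0.1906]
ee_rot: [1.972, 2.08, 0.34]
force: [0.9, -2.2, -0.5]
width: 0.957
```

```bash
python3 chk.py .505 -.022 .27 3.093; python3 - <<'E'
from s9 import *
sl=.087
n=np.array([1,-sl])/np.hypot(1,sl);l=np.array([sl,1])/np.hypot(1,sl);fc=np.array([.5475,-.0215])
c3=[(.602,.0505),(.5965,-.023),(.587,-.096)];FB=[(x,y,.032,.16) for x,y in c3]+[(x,y,.015,.24) for x,y in c3]
for y in(-.022,-.01,.0):
  for x in(.522,.526,.53,.534,.538):print(x,y,clr(x,y,.02,3.093,1.,n,l,fc,FB))
E
```

```text
17.62 p [488.2 -29.3 190.6] z [ 0.34  -0.006 -0.94 ] x [-0.049  0.999 -0.024] F [ 0.9 -2.2 -0.5] w 0.96 q [ 0.784  0.187 -0.938  2.179  0.392  0.535 -0.372]
tilt 0.34742042663534795 -0.016834438529720067
roll -1.4690755937192326
slide [  4.6  43.1 -69. ]
0.522 -0.022 [11.9 -7.4 23.7 14.4 16.3]
0.526 -0.022 [15.8 -3.5 19.7 10.4 16.3]
0.53 -0.022 [19.7  0.5 15.7  6.4 16.3]
0.534 -0.022 [23.7  4.5 11.7  2.4 16.3]
0.538 -0.022 [27.7  8.5  7.7 -1.5 16.3]
0.522 -0.01 [11.3 -7.9 24.2 15.4 16.3]
0.526 -0.01 [15.2 -4.  20.2 11.5 16.3]
0.53 -0.01 [19.2 -0.  16.2  7.5 16.3]
0.534 -0.01 [23.1  3.9 12.2  3.5 16.3]
0.538 -0.01 [26.5  7.9  8.2 -0.5 16.3]
0.522 0.0 [ 9.2 -4.4 24.7 16.3 16.3]
0.526 0.0 [11.3 -0.9 20.7 12.3 16.3]
0.53 0.0 [13.7  2.7 16.7  8.3 16.3]
0.534 0.0 [16.3  6.4 12.7  4.4 16.3]
0.538 0.0 [19.1 10.1  8.7  0.4 16.3]
```

{"fn": "jog_arm", "kwargs": {
  "increments": [
    {"slide": [2,15,-40],"roll": -0.05,"gripper": 1},
    {"slide": [6,30,-69],"roll": -0.17,"gripper": 1},
    {"slide": [12,44,-69],"roll": -0.29,"gripper": 1},
    {"slide": [20,44,-69],"roll": -0.41,"gripper": 1},
    {"slide": [30,44,-69],"roll": -0.53,"gripper": 1},
    {"slide": [30,44,-69],"roll": -0.65,"gripper": 1},
    {"slide": [30,44,-69],"roll": -0.77,"gripper": 1},
    {"slide": [30,44,-69],"roll": -0.89,"gripper": 1},
    {"slide": [30,44,-69],"roll": -1.01,"gripper": 1},
    {"slide": [30,44,-69],"roll": -1.13,"gripper": 1}
  ]
}}

```text
clock: 18.45
position: [0.5052, 0.0026, 0.2688]
ee_rot: [0.531, 2.745, 0.082]
force: [-0.1, -0.4, -0.2]
width: 0.997
```

```bash
python3 chk.py .533 .004 .25 3.093;python3 chk.py .533 .004 .18; python3 caps.py; python3 look.py | grep now
```

```text
18.45 p [505.2   2.6 268.8] z [ 0.343 -0.008 -0.939] x [-0.871  0.372 -0.321] F [-0.1 -0.4 -0.2] w 1.0 q [ 0.981  0.149 -1.208  2.022  0.32   0.746  0.788]
tilt 0.3496844610876934 -0.024184369113686478
roll -0.33374810778764186
slide [-17.7   8.8  27.2]
18.45 p [505.2   2.6 268.8] z [ 0.343 -0.008 -0.939] x [-0.871  0.372 -0.321] F [-0.1 -0.4 -0.2] w 1.0 q [ 0.981  0.149 -1.208  2.022  0.32   0.746  0.788]
tilt 0.3496844610876934 -0.024184369113686478
slide [ 4.7  0.4 92.9]
cap [318.  187.4] 77 [602.2  50.4 235. ]
cap [344.7 190. ] 89 [596.4 -22.9 235. ]
cap [371.3 193.9] 90 [586.8 -95.9 235. ]
red1 now [([423.3, -108.0], 641), [421.0, -106.0, 224.6], 7, [421.3, -107.0, 225.5]]
orange now [([412.1, 82.4], 655), [409.5, 83.5, 224.6], ([410.9, 85.4], 26), [411.0, 85.0, 225.3]]
red2 now [([449.1, -221.3], 683), [446.4, -218.7, 224.3], ([447.9, -218.3], 145), [447.9, -217.4, 225.1]]
```

{"fn": "jog_arm", "kwargs": {
  "increments": [
    {"slide": [-5,3,8],"roll": -0.12,"gripper": 1},
    {"slide": [-12,6,18],"roll": -0.24,"gripper": 1},
    {"slide": [-17.7,8.8,27.2],"roll": -0.334,"gripper": 1},
    {"slide": [-17.7,8.8,27.2],"roll": -0.334,"gripper": 1},
    {"slide": [-14,7.4,38],"roll": -0.334,"gripper": 1},
    {"slide": [-9,5.5,53],"roll": -0.334,"gripper": 1},
    {"slide": [-3,3.3,71],"roll": -0.334,"gripper": 1},
    {"slide": [2,1.4,86],"roll": -0.334,"gripper": 1},
    {"slide": [4.7,0.4,92.9],"roll": -0.334,"gripper": 1},
    {"slide": [4.7,0.4,92.9],"roll": -0.334,"gripper": 1}
  ]
}}

```text
clock: 19.43
position: [0.5317, 0.0037, 0.1788]
ee_rot: [0.082, 2.793, 0.002]
force: [0.3, 1.1, 0.5]
width: 0.999
```

```bash
python3 chk.py .5335 .004 .022 3.093; python3 - <<'E'
from h import *
im=arm.get_image("top");f=im["frame"];cv2.imwrite("pics/t7.png",cv2.resize(f[110:330,180:500],None,fx=2.4,fy=2.4,interpolation=2))
E
```

```text
19.43 p [531.7   3.7 178.8] z [ 0.34  -0.009 -0.94 ] x [-0.939  0.057 -0.34 ] F [0.3 1.1 0.5] w 1.0 q [ 0.727  0.338 -1.052  2.106  0.694  0.626  0.739]
tilt 0.34710675000646596 -0.025170421252834918
roll -0.009912502487924442
slide [ 51.7  -1.4 148. ]
```

View pics/t7.png

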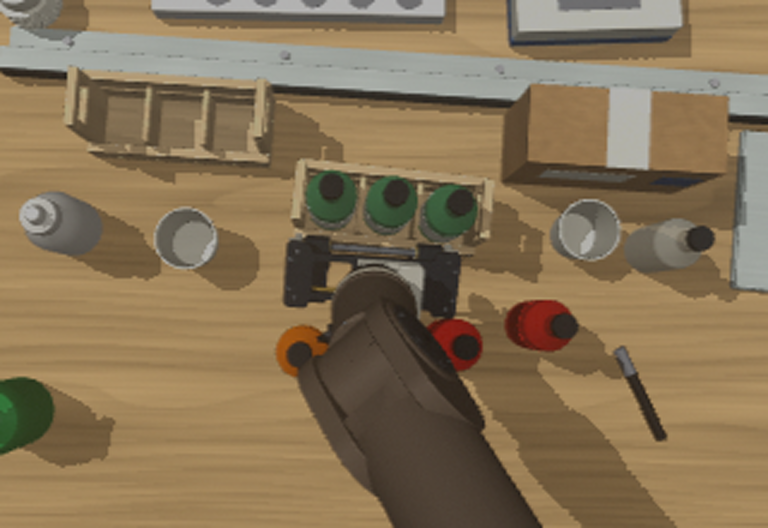

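{"fn": "jog_arm", "kwargs": {
  "increments": [
    {"slide": [3,0,12],"roll": -0.01,"gripper": 1},
    {"slide": [8,-0.2,26],"roll": -0.01,"gripper": 1},
    {"slide": [13,-0.4,41],"roll": -0.01,"gripper": 1},
    {"slide": [18,-0.5,55],"roll": -0.01,"gripper": 1},
    {"slide": [23,-0.6,68],"roll": -0.01,"gripper": 1},
    {"slide": [27.5,-0.8,80],"roll": -0.01,"gripper": 1},
    {"slide": [32,-0.9,92],"roll": -0.01,"gripper": 1},
    {"slide": [36,-1,103],"roll": -0.01,"gripper": 1},
    {"slide": [36,-1,103],"roll": -0.01,"gripper": 1},
    {"slide": [36,-1,103],"roll": -0.01,"gripper": 1}
  ]
}}

```text
clock: 20.32
position: [0.535, 0.0039, 0.0717]
ee_rot: [0.065, 2.79, -0.001]
force: [-1.1, -0.7, 1.4]
width: 1.001
```

```bash
python3 chk.py .534 .004 .021 3.093
```

```text
20.32 p [535.    3.9  71.7] z [ 0.343 -0.009 -0.939] x [-0.938  0.045 -0.343] F [-1.1 -0.7  1.4] w 1.0 q [ 0.446  0.468 -0.751  2.228  1.129  0.431  0.311]
tilt 0.3503931176677929 -0.02539116434457186
roll 0.0022827320787649997
slide [18.4 -0.3 47.3]
```

{"fn": "jog_arm", "kwargs": {
  "increments": [
    {"slide": [2.8,0,-1],"roll": 0,"gripper": 1},
    {"slide": [4.8,0,5],"roll": 0,"gripper": 1},
    {"slide": [7.2,-0.1,11],"roll": 0,"gripper": 1},
    {"slide": [9.6,-0.1,17.5],"roll": 0,"gripper": 1},
    {"slide": [12,-0.2,24],"roll": 0,"gripper": 1},
    {"slide": [14.5,-0.2,30.5],"roll": 0,"gripper": 1},
    {"slide": [17,-0.3,37.5],"roll": 0,"gripper": 1},
    {"slide": [19.4,-0.3,44],"roll": 0,"gripper": 1},
    {"slide": [20.3,-0.3,46.6],"roll": 0,"gripper": 1},
    {"slide": [20.3,-0.3,46.6],"roll": 0,"gripper": 1}
  ]
}}

```text
clock: 21.15
position: [0.5316, 0.0039, 0.0205]
ee_rot: [0.064, 2.791, -0.001]
force: [0.3, -0.1, -0.4]
width: 0.999
```

```bash
python3 chk.py .632 -.0005 .021 3.0966; python3 caps.py; python3 look.py|grep now; python3 car.py 8
```

```text
21.15 p [531.6   3.9  20.5] z [ 0.343 -0.009 -0.939] x [-0.938  0.044 -0.343] F [ 0.3 -0.1 -0.4] w 1.0 q [ 0.34   0.549 -0.629  2.278  1.475  0.377 -0.033]
tilt 0.35020241072360375 -0.025276176417273345
roll -0.0009224200030326853
slide [-94.6   0.1  34. ]
cap [317.9 187.5] 81 [601.9  50.6 235. ]
cap [344.7 190. ] 89 [596.4 -22.9 235. ]
cap [371.4 193.9] 90 [586.9 -96.2 235. ]
red1 now [([423.2, -108.1], 657), [420.6, -105.7, 224.3], ([422.5, -105.8], 31), [422.1, -104.7, 225.0]]
orange now [([412.2, 82.5], 647), [409.5, 83.6, 224.4], 22, [411.0, 85.0, 225.2]]
red2 now [([449.0, -221.3], 671), [446.8, -218.8, 224.2], ([447.9, -218.2], 152), [448.1, -217.6, 224.8]]
top [[-130, 538], [-110, 541], [-90, 541], [-70, 543], [-50, 546], [-30, 524], [-10, 549], [10, 551], [30, 552], [50, 554], [70, 557], [90, 557]] z>.1 yr [-140.   97.]
side [[-130, 537], [-50, 508], [10, 549], [30, 551], [70, 588], [90, 557]] z>.1 yr [-23.  97.]
caps [[590.0, -109.0], [600.0, -103.0], [581.0, -97.0], [575.0, -90.0], [592.0, -84.0], [596.0, -29.0], [585.0, -24.0], [602.0, -18.0], [591.0, -10.0], [600.0, 45.0], [603.0, 50.0], [605.0, 56.0], [612.0, 61.0]]
```

View pics/s8.png

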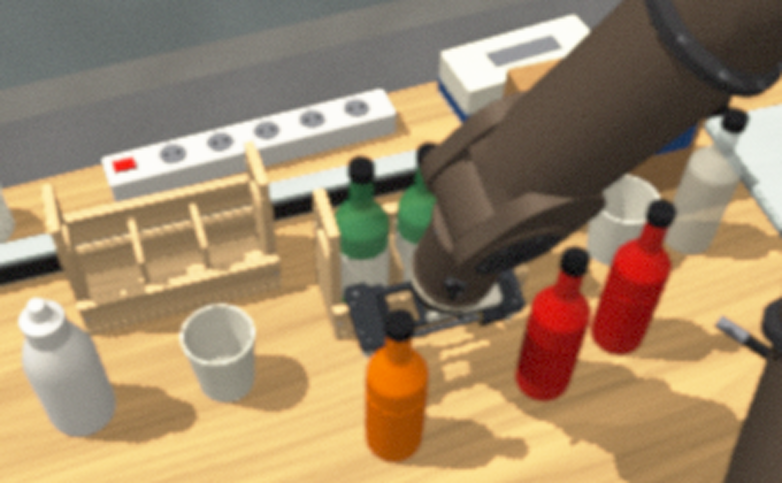

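{"fn": "jog_arm", "kwargs": {
  "increments": [
    {"slide": [-2.4,0.1,0.8],"roll": 0,"gripper": 1},
    {"slide": [-5.6,0.3,2],"roll": 0,"gripper": 1},
    {"slide": [-10,0.5,3.6],"roll": 0,"gripper": 1},
    {"slide": [-15,0.7,5.4],"roll": 0,"gripper": 1},
    {"slide": [-20,0.9,7.2],"roll": 0,"gripper": 1},
    {"slide": [-25,1.2,9],"roll": 0,"gripper": 1},
    {"slide": [-30,1.4,10.8],"roll": 0,"gripper": 1},
    {"slide": [-35,1.7,12.6],"roll": 0,"gripper": 1},
    {"slide": [-39,1.9,14],"roll": 0,"gripper": 1},
    {"slide": [-42.3,2,15.2],"roll": 0,"gripper": 1}
  ]
}}

```text
clock: 22.23
position: [0.5749, 0.0035, 0.0195]
ee_rot: [0.064, 2.794, -0.002]
force: [-8.5, 0.3, 3.7]
width: 0.998
```

```bash
python3 chk.py .64 .004 .021 3.0966; python3 caps.py;  python3 car.py 9
```

```text
22.23 p [574.9   3.5  19.5] z [ 0.34  -0.009 -0.941] x [-0.939  0.044 -0.34 ] F [-8.5  0.3  3.7] w 1.0 q [ 0.344  0.596 -0.631  2.174  1.335  0.406  0.142]
tilt 0.346664328249785 -0.027823279518785514
roll -0.0007390288708513805
slide [-61.6   3.4  20.7]
cap [317.6 176.3] 83 [632.8  52.  235. ]
cap [344.4 177.9] 85 [629.7 -21.6 235. ]
cap [371.2 180.9] 89 [622.9 -95.3 235. ]
top [[-130, 577], [-110, 579], [-90, 579], [-70, 585], [-50, 571], [-30, 582], [-10, 584], [10, 584], [30, 585], [50, 586], [70, 595], [90, 591]] z>.1 yr [-137.   98.]
side [[-130, 577], [10, 584], [30, 585], [90, 588]] z>.1 yr [-88.  97.]
caps [[623.0, -109.0], [617.0, -100.0], [623.0, -92.0], [630.0, -86.0], [632.0, -29.0], [638.0, -23.0], [533.0, -16.0], [635.0, -9.0], [541.0, 22.0], [636.0, 43.0], [629.0, 51.0], [642.0, 56.0], [633.0, 67.0]]
```

View pics/t9.png

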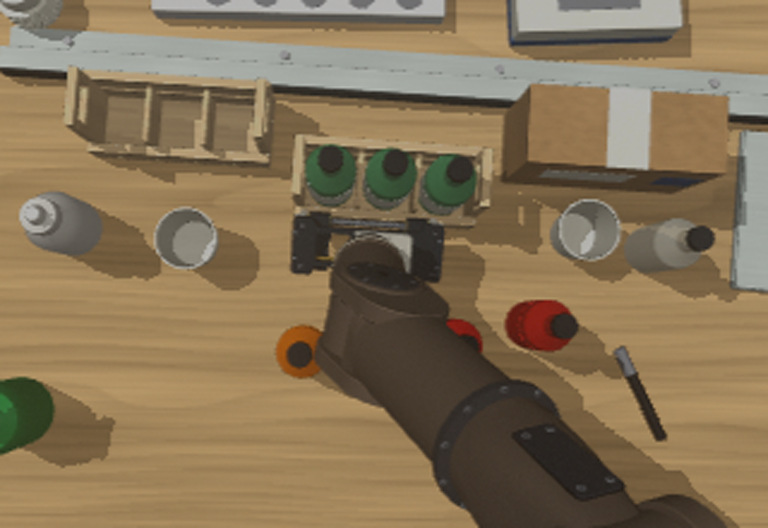

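{"fn": "jog_arm", "kwargs": {
  "increments": [
    {"slide": [-4,0,1.4],"roll": 0,"gripper": 1},
    {"slide": [-10,0,3.4],"roll": 0,"gripper": 1},
    {"slide": [-16.5,0,5.7],"roll": 0,"gripper": 1},
    {"slide": [-23,0,7.9],"roll": 0,"gripper": 1},
    {"slide": [-29.5,0,10.1],"roll": 0,"gripper": 1},
    {"slide": [-36,0,12.3],"roll": 0,"gripper": 1},
    {"slide": [-42.5,0,14.6],"roll": 0,"gripper": 1},
    {"slide": [-48.5,0,16.6],"roll": 0,"gripper": 1},
    {"slide": [-53.5,0,18.4],"roll": 0,"gripper": 1},
    {"slide": [-56.8,0,19.5],"roll": 0,"gripper": 1}
  ]
}}

```text
clock: 23.22
position: [0.6355, 0.001, 0.0204]
ee_rot: [0.064, 2.794, -0.002]
force: [-4.3, 0.6, -3.0]
width: 1.003
```

```bash
python3 chk.py .655 0 .021 3.0966; python3 caps.py;  python3 car.py 10
```

```text
23.22 p [635.5   1.   20.4] z [ 0.34  -0.009 -0.94 ] x [-0.939  0.044 -0.34 ] F [-4.3  0.6 -3. ] w 1.0 q [ 0.367  0.667 -0.664  2.028  1.2    0.472  0.334]
tilt 0.3469635526632932 -0.0260554815000677
roll -0.0007394787296091458
slide [-18.6  -0.2   6.1]
cap [318.8 154.9] 81 [692.5  49.6 235. ]
cap [345.5 156.5] 84 [689.5 -24.1 235. ]
cap [372.3 159.2] 84 [683.1 -98.  235. ]
top [[-130, 637], [-110, 639], [-90, 646], [-70, 649], [-50, 645], [-30, 645], [-10, 645], [10, 647], [30, 647], [50, 650], [70, 655], [90, 656]] z>.1 yr [-140.   96.]
side [[-150, 638], [-130, 637], [10, 643], [30, 645], [90, 648]] z>.1 yr [-91.  95.]
caps [[682.0, -111.0], [692.0, -103.0], [683.0, -97.0], [675.0, -89.0], [578.0, -32.0], [683.0, -26.0], [682.0, -20.0], [685.0, -14.0], [601.0, 17.0], [690.0, 41.0], [703.0, 47.0], [686.0, 54.0], [692.0, 63.0]]
```

View pics/t10.png

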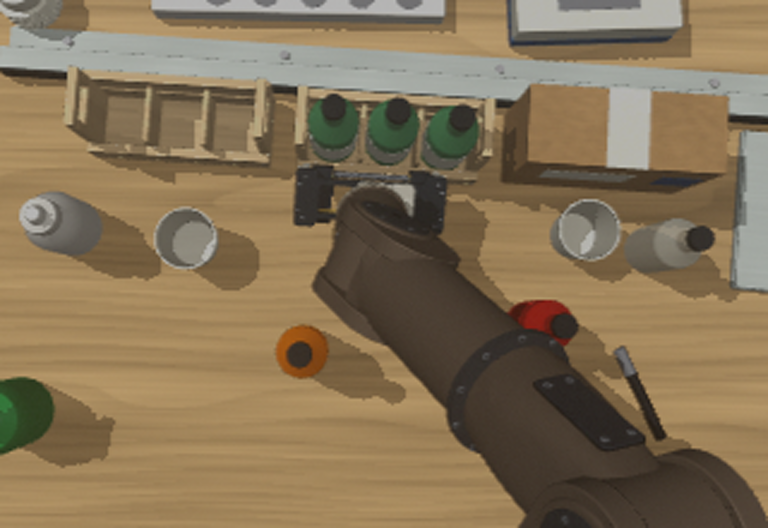

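{"fn": "jog_arm", "kwargs": {
  "increments": [
    {"slide": [-1.5,0,0.5],"roll": 0,"gripper": 1},
    {"slide": [-3.5,0,1.2],"roll": 0,"gripper": 1},
    {"slide": [-5.5,0,2],"roll": 0,"gripper": 1},
    {"slide": [-7.5,0,2.7],"roll": 0,"gripper": 1},
    {"slide": [-9.3,0,3.4],"roll": 0,"gripper": 1},
    {"slide": [-10.8,0,3.9],"roll": 0,"gripper": 1},
    {"slide": [-12,0,4.4],"roll": 0,"gripper": 1},
    {"slide": [-13,0,4.7],"roll": 0,"gripper": 1},
    {"slide": [-13.2,0,4.8],"roll": 0,"gripper": 1},
    {"slide": [-13.2,0,4.8],"roll": 0,"gripper": 1}
  ]
}}

```text
clock: 24.2
position: [0.6496, 0.0007, 0.0212]
ee_rot: [0.063, 2.792, -0.001]
force: [-5.5, -0.5, -3.5]
width: 1.002
```

```bash
python3 chk.py .655 0 .021 3.0966; python3 car.py 11; python3 caps.py
```

```text
24.2 p [649.6   0.7  21.2] z [ 0.341 -0.009 -0.94 ] x [-0.939  0.044 -0.341] F [-5.5 -0.5 -3.5] w 1.0 q [ 0.371  0.683 -0.672  1.994  1.179  0.489  0.37 ]
tilt 0.34852958914504156 -0.02547947790529531
roll -0.00010644179993147283
slide [-5.1 -0.5  2. ]
top [[-130, 651], [-110, 652], [-90, 659], [-70, 664], [-50, 649], [-30, 658], [-10, 660], [10, 660], [30, 663], [50, 662], [70, 672], [90, 668]] z>.1 yr [-142.   96.]
side [[-150, 652], [-130, 650], [10, 658], [30, 658], [90, 661]] z>.1 yr [-92.  94.]
caps [[704.0, -111.0], [690.0, -103.0], [689.0, -97.0], [700.0, -89.0], [597.0, -32.0], [602.0, -26.0], [696.0, -20.0], [706.0, -14.0], [609.0, 23.0], [709.0, 41.0], [717.0, 47.0], [698.0, 55.0], [703.0, 63.0]]
cap [319.  149.9] 79 [706.4  49.3 235. ]
cap [345.8 151.3] 81 [703.9 -24.8 235. ]
cap [372.4 154.2] 86 [697.2 -98.2 235. ]
```

{"fn": "jog_arm", "kwargs": {
  "increments": [
    {"slide": [-0.5,0,0.2],"roll": 0,"gripper": 1},
    {"slide": [-1,0,0.4],"roll": 0,"gripper": 1},
    {"slide": [-1.5,0,0.5],"roll": 0,"gripper": 1},
    {"slide": [-2,0,0.7],"roll": 0,"gripper": 1},
    {"slide": [-2.4,0,0.9],"roll": 0,"gripper": 1},
    {"slide": [-2.8,0,1],"roll": 0,"gripper": 1},
    {"slide": [-3.2,0,1.2],"roll": 0,"gripper": 1},
    {"slide": [-3.6,0,1.3],"roll": 0,"gripper": 1},
    {"slide": [-3.8,0,1.4],"roll": 0,"gripper": 1},
    {"slide": [-3.8,0,1.4],"roll": 0,"gripper": 1}
  ]
}}

```text
clock: 25.18
position: [0.6508, 0.0004, 0.0206]
ee_rot: [0.062, 2.796, -0.004]
force: [-20.3, -0.4, 9.9]
width: 0.998
```

```bash
python3 chk.py .658 0 .021 3.0966; python3 car.py 12; python3 caps.py
```

```text
25.18 p [6.508e+02 4.000e-01 2.060e+01] z [ 0.338 -0.01  -0.941] x [-0.94   0.043 -0.338] F [-20.3  -0.4   9.9] w 1.0 q [ 0.372  0.687 -0.675  1.988  1.171  0.496  0.38 ]
tilt 0.3449941915053718 -0.029538863934432037
roll 0.00043979890666910853
slide [-6.9 -0.1  2. ]
top [[-130, 653], [-110, 653], [-90, 662], [-70, 665], [-50, 661], [-30, 661], [-10, 661], [10, 663], [30, 663], [50, 663], [70, 672], [90, 672]] z>.1 yr [-142.   96.]
side [[-150, 651], [-130, 651], [10, 658], [30, 660], [70, 661], [90, 660]] z>.1 yr [-92.  94.]
caps [[701.0, -111.0], [712.0, -103.0], [700.0, -97.0], [689.0, -89.0], [597.0, -32.0], [700.0, -25.0], [693.0, -20.0], [711.0, -14.0], [619.0, 15.0], [602.0, 39.0], [703.0, 47.0], [711.0, 52.0], [709.0, 60.0]]
cap [319.  149.6] 77 [707.3  49.4 235. ]
cap [346.  151.2] 80 [704.3 -25.3 235. ]
cap [372.6 153.9] 87 [698.2 -98.6 235. ]
```

View pics/s12.png

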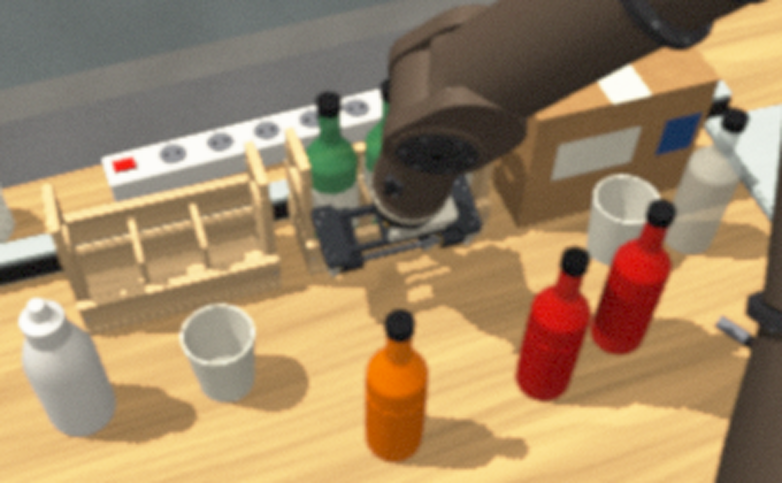

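{"fn": "jog_arm", "kwargs": {
  "increments": [
    {"slide": [-0.5,0,0.2],"roll": 0,"gripper": 1},
    {"slide": [-1,0,0.4],"roll": 0,"gripper": 1},
    {"slide": [-1.4,0,0.5],"roll": 0,"gripper": 1},
    {"slide": [-1.8,0,0.7],"roll": 0,"gripper": 1},
    {"slide": [-2,0,0.7],"roll": 0,"gripper": 1},
    {"slide": [-2,0,0.7],"roll": 0,"gripper": 1},
    {"slide": [-2,0,0.7],"roll": 0,"gripper": 1},
    {"slide": [-2,0,0.7],"roll": 0,"gripper": 1},
    {"slide": [-2,0,0.7],"roll": 0,"gripper": 1},
    {"slide": [-2,0,0.7],"roll": 0,"gripper": 1}
  ]
}}

```text
clock: 26.17
position: [0.6511, 0.0005, 0.0203]
ee_rot: [0.062, 2.798, -0.005]
force: [-29.8, 0.2, 19.2]
width: 1.001
```

```bash
python3 chk.py .658 0 .021 3.0966; python3 -c "
from h import *
print(np.round(arm.observe()['ft_torque'],2))"; python3 car.py 13
```

```text
26.17 p [6.511e+02 5.000e-01 2.030e+01] z [ 0.336 -0.011 -0.942] x [-0.941  0.042 -0.336] F [-29.8   0.2  19.2] w 1.0 q [ 0.373  0.689 -0.677  1.985  1.167  0.5    0.385]
tilt 0.342827299614131 -0.03176368074960637
roll 0.0009810356489574137
slide [-6.7 -0.1  1.7]
[-0.2   4.98 -0.33]
top [[-130, 652], [-110, 653], [-90, 662], [-70, 665], [-50, 661], [-30, 661], [-10, 660], [10, 663], [30, 663], [50, 666], [70, 672], [90, 672]] z>.1 yr [-142.   96.]
side [[-150, 653], [-130, 652], [10, 658], [30, 658], [90, 662]] z>.1 yr [-92.  94.]
caps [[704.0, -111.0], [687.0, -103.0], [686.0, -97.0], [703.0, -89.0], [701.0, -33.0], [712.0, -28.0], [610.0, -21.0], [705.0, -14.0], [618.0, 18.0], [698.0, 41.0], [704.0, 47.0], [711.0, 52.0], [701.0, 60.0]]
```

{"fn": "jog_arm", "kwargs": {
  "increments": [
    {"slide": [3,0,-1.1],"roll": 0,"gripper": 1},
    {"slide": [7,0,-2.5],"roll": 0,"gripper": 1},
    {"slide": [15,0,-5.4],"roll": 0,"gripper": 1},
    {"slide": [26,0,-9.4],"roll": 0,"gripper": 1},
    {"slide": [38,0,-13.8],"roll": 0,"gripper": 1},
    {"slide": [40,0,-22],"roll": 0,"gripper": 1},
    {"slide": [33,0,-45],"roll": 0,"gripper": 1},
    {"slide": [24,0,-72],"roll": 0,"gripper": 1},
    {"slide": [14,0,-100],"roll": 0,"gripper": 1},
    {"slide": [4,0,-130],"roll": 0,"gripper": 1}
  ]
}}

```text
clock: 27.1
position: [0.6085, 0.0024, 0.1444]
ee_rot: [0.061, 2.791, 0.0]
force: [0.1, -1.8, -0.2]
width: 0.998
```

```bash
python3 chk.py .50 0 .33; python3 car.py 14
```

```text
27.1 p [608.5   2.4 144.4] z [ 0.343 -0.008 -0.939] x [-0.938  0.043 -0.343] F [ 0.1 -1.8 -0.2] w 1.0 q [ 0.561  0.487 -0.905  1.989  0.833  0.639  0.673]
tilt 0.35023698930508185 -0.021930570245190056
slide [  38.    -5.6 -211.5]
top [[-130, 652], [-110, 653], [-90, 654], [-70, 654], [-50, 656], [-30, 656], [-10, 658], [10, 658], [30, 659], [50, 660], [70, 661], [90, 661]] z>.1 yr [-142.   95.]
side [[-150, 653], [-130, 650], [-110, 652], [-90, 652], [-70, 654], [-50, 655], [-30, 656], [-10, 657], [10, 659], [30, 659], [50, 659], [70, 658], [90, 662]] z>.1 yr [-144.   94.]
caps [[707.0, -112.0], [694.0, -97.0], [545.0, -81.0], [602.0, -62.0], [713.0, -36.0], [602.0, -24.0], [705.0, -11.0], [609.0, 37.0], [704.0, 49.0], [579.0, 55.0], [618.0, 62.0], [617.0, 75.0]]
```

View pics/s14.png

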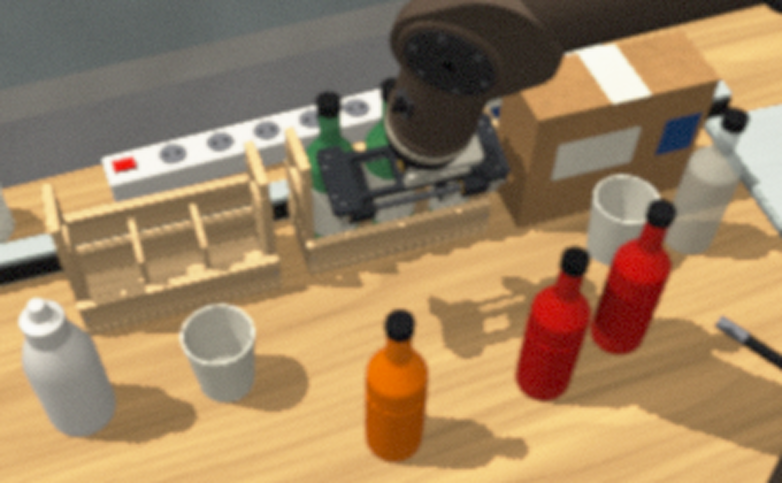

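{"fn": "jog_arm", "kwargs": {
  "increments": [
    {"slide": [-8,0,-35],"roll": 0,"gripper": 1},
    {"slide": [-12,-1,-70],"roll": 0,"gripper": 1},
    {"slide": [-10,-2,-105],"roll": 0,"gripper": 1},
    {"slide": [0,-3,-140],"roll": 0,"gripper": 1},
    {"slide": [10,-4,-170],"roll": 0,"gripper": 1},
    {"slide": [25,-5,-195],"roll": 0,"gripper": 1},
    {"slide": [50,-5,-205],"roll": 0,"gripper": 1},
    {"slide": [85,-5,-195],"roll": 0,"gripper": 1},
    {"slide": [120,-5,-185],"roll": 0,"gripper": 1},
    {"slide": [150,-5,-175],"roll": 0,"gripper": 1}
  ]
}}

```text
clock: 28.03
position: [0.4061, 0.004, 0.2552]
ee_rot: [0.065, 2.788, -0.007]
force: [0.3, 0.9, -1.2]
width: 0.995
```

```bash
python3 chk.py .40 -.2 .33; python3 car.py 15; python3 look.py; python3 - <<'E'
from h import *
im=arm.get_image("top");w=cloud(im).reshape(-1,3);w=w[~np.isnan(w[:,0])]
w0=np.load("topw.npy").reshape(-1,3);w0=w0[~np.isnan(w0[:,0])]
# line fits: rail top front edge initial, carrier back board now
ys=np.arange(-.17,.12,.01)
def edge(c,zl,zh,xl,xh,fn,ys):
    o=[]
    for y in ys:
        q=c[(abs(c[:,1]-y)<.006)&(c[:,2]>zl)&(c[:,2]<zh)&(c[:,0]>xl)&(c[:,0]<xh)]
        if len(q)>2:o.append((y,fn(q[:,0])))
    o=np.array(o);p=np.polyfit(o[:,0]+.027,o[:,1],1);r=o[:,1]-np.polyval(p,o[:,0]+.027);k=abs(r)<.004;return np.polyfit(o[k,0]+.027,o[k,1],1)
print("rail",edge(w0,.035,.056,.72,.8,np.min,ys),"front now",edge(w,.035,.056,.63,.68,np.min,np.arange(-.13,.09,.01)))
for nm,a,b in(("empty",.1,.4),("carton",-.45,-.16)):
    for c in(w0,w):
        q=c[(c[:,1]>a)&(c[:,1]<b)&(c[:,2]>.12)&(c[:,2]<.2)&(c[:,0]>.62)&(c[:,0]<.76)];print(nm,np.round(np.percentile(q,[2,50,98],axis=0)[:,:2]*1000,1).tolist())
E
```

```text
28.03 p [406.1   4.  255.2] z [ 0.345 -0.013 -0.938] x [-0.937  0.045 -0.345] F [ 0.3  0.9 -1.2] w 0.99 q [ 1.117 -0.209 -1.065  2.217 -0.285  0.688  1.743]
tilt 0.35254826692574603 -0.037036036769899375
slide [ -29.2 -203.8  -69.7]
top [[-130, 652], [-110, 653], [-90, 654], [-70, 655], [-50, 656], [-30, 657], [-10, 657], [10, 658], [30, 659], [50, 660], [70, 662], [90, 662]] z>.1 yr [-142.   95.]
side [[-150, 654], [-130, 651], [-110, 653], [-90, 653], [-70, 654], [-50, 655], [-30, 656], [-10, 657], [10, 658], [30, 660], [50, 659], [70, 661], [90, 662]] z>.1 yr [-145.   94.]
caps [[701.0, -111.0], [708.0, -105.0], [697.0, -99.0], [703.0, -94.0], [698.0, -86.0], [708.0, -31.0], [716.0, -25.0], [713.0, -20.0], [708.0, -12.0], [700.0, 44.0], [700.0, 49.0], [701.0, 55.0], [706.0, 60.0]]
red1 before [([422.9, -108.0], 667), [420.3, -105.7, 224.2], ([421.9, -105.1], 82), [421.8, -104.6, 225.4]]
red1 now [([423.4, -108.0], 648), 0, ([421.9, -105.1], 74), [422.3, -104.6, 225.3]]
orange before [([412.1, 82.5], 652), [409.6, 83.5, 224.2], 24, [411.0, 84.9, 225.2]]
orange now [([412.0, 82.4], 648), [409.2, 83.7, 224.5], 20, [417.4, 84.8, 225.2]]
red2 before [([449.1, -221.2], 682), [446.4, -218.8, 224.2], ([447.9, -218.2], 157), [447.9, -217.4, 225.0]]
red2 now [([449.1, -221.1], 659), [446.5, -218.7, 224.2], ([447.9, -218.2], 148), [447.9, -217.6, 224.9]]
rail [0.04254078 0.7535044 ] front now [0.04796233 0.65705597]
empty [[669.3, 133.7], [709.1, 362.0], [748.6, 373.7]]
empty [[669.4, 133.6], [708.6, 361.9], [748.3, 373.6]]
carton [[633.2, -416.4], [679.4, -296.7], [731.2, -182.3]]
carton [[633.4, -416.2], [678.8, -296.2], [731.6, -182.4]]
```

View pics/t15.png

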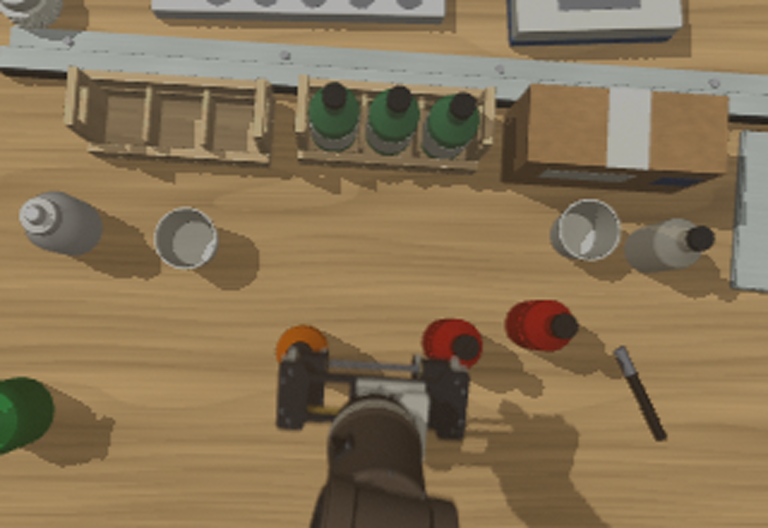

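View pics/s15.png

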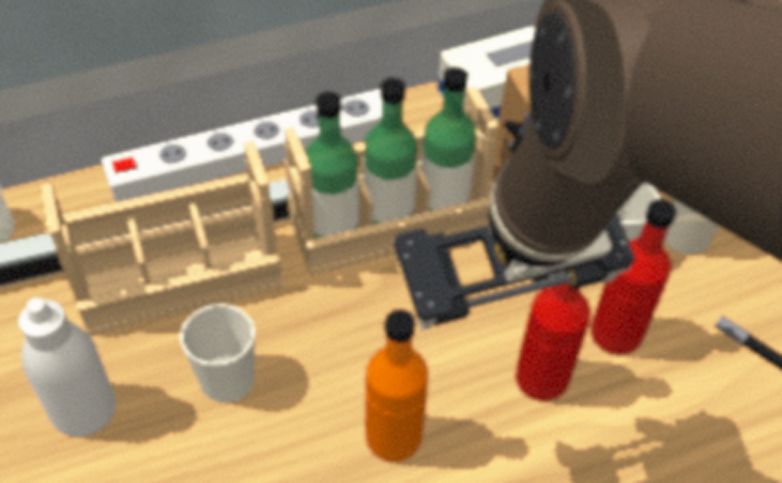

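{"fn": "jog_arm", "kwargs": {
  "increments": [
    {"slide": [0,0,-20],"roll": 0,"gripper": 1},
    {"slide": [0,0,-45],"roll": 0,"gripper": 1},
    {"slide": [0,0,-70],"roll": 0,"gripper": 1},
    {"slide": [0,0,-90],"roll": 0,"gripper": 1},
    {"slide": [0,0,-100],"roll": 0,"gripper": 1},
    {"slide": [0,0,-100],"roll": 0,"gripper": 1},
    {"slide": [0,0,-100],"roll": 0,"gripper": 1},
    {"slide": [0,0,-100],"roll": 0,"gripper": 1},
    {"slide": [0,0,-100],"roll": 0,"gripper": 1},
    {"slide": [0,0,-100],"roll": 0,"gripper": 1}
  ]
}}

```text
clock: 29.12
position: [0.373, 0.0057, 0.3485]
ee_rot: [0.063, 2.793, -0.0]
force: [0.0, -0.0, 0.3]
width: 1.002
```

```bash
python3 - <<'E'
from h import *
rep();print(arm.sign_off());
E
```

```text
29.12 p [373.    5.7 348.5] z [ 0.341 -0.008 -0.94 ] x [-0.939  0.044 -0.341] F [ 0.  -0.   0.3] w 1.0 q [ 0.984 -0.382 -0.77   2.089 -0.386  1.01   1.885]
the job is handed in; nothing more can be done
None
```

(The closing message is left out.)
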